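# Set out the toy farm on the shop's display board

## Robot

A 6-joint arm with a two-finger parallel gripper is mounted at the origin on the work surface. World frame = base frame: x ahead of the robot, y to its left, z up, the work surface at z = 0. Lengths are in m, angles in rad, forces in N, time in s.
With the tool pointing down it reaches from about 0.3 to 0.875 m from the base axis. Payload 6.4 kg.
Tool frame: the origin (TCP) lies between the finger pads; the fingertips stand 11 mm ahead of it and the grasp point (between the pads) lies 8 mm behind it (ctrl.tcp_to_tips is the y of the fingertips in the tool frame, in m); y points along the fingers, x is the direction in which the jaws open and shut, and the axes are right-handed (so a half turn about y gives the same grasp; the last joint's range is limited). The gripper opens to 85 mm and grips with 20 to 120 N. Pads are 22 mm wide; open, the fingers measure 114 mm over their backs; the gripper's body (76 mm by 85 mm) begins 54 mm behind the grasp point. The pads swing forward as they close: fully open they stand 13 mm farther back than shut.
Start: joints at [-1.419, 0.181, 1.607, -0, 1.354, -0.206], TCP at [0.201, -0.539, 0.242] pointing down, gripper open.
Joint ranges: [-2.99, 2.99], [-0.89, 2.07], [0.3, 2.58], [-1.14, 4.28], [0, 2.63], [-3.12, 3.12]. Speed limits (rad/s): [2.57, 2.57, 3.01, 3.14, 3.14, 3.14].

## Interface

Orientations are given as a unit quaternion [w, x, y, z].
In Python, from bench import ctrl gives the robot as it stands.
- The arm moves only by the tool apply_moves, never from a script. Its argument "plan" is text: rows parted by semicolons, each of 7 numbers parted by spaces: the shift along the tool's x, y, z each as a share of 0.05 m, from -1 to 1, then the turn, a rotation vector about the tool's x, y, z each as a share of 0.12 rad, from -1 to 1, then the opening, from 0 (shut) to 1 (fully open). In form: dx dy dz wx wy wz claw; .... A call has exactly 5 rows; each row shifts and turns the commanded pose from where the row before left it, along the tool's axes as they then stand; what a row does not reach is not made up. A row lasts 1/10 s, in which the tool goes at most 50 mm and 8.59 degrees, less where a joint would pass 70% of its speed; a pose out of reach is approached as far as the arm can. A call with a number of a shift or a turn outside -1 to 1 is refused whole. A call with a gripper value outside its range is refused whole. The fingers move at their own pace and stop on an object; the grip force is fixed at half the most. Time passes only in rows, so rows that do not move let the fingers close, or fill a call up. It gives the time, the measured TCP pose, the force and the opening at its end, in the units of the state.
- ctrl.get_obs(): the state, without advancing time (a new reading comes with each control period).
- ctrl.camera(name): name is "scene" or "top" or "wrist"; returns the picture (400x640x3 uint8, red, green, blue); there is no depth.
- ctrl.get_calibration(name): a dict with "intrinsics" (3x3 intrinsics, pixels), "R" (3x3) and "t" (3): a world point X has camera coordinates R X + t. Camera axes: x right, y down, z forward; pixel columns grow to the right and rows downward; lengths in m; the calibration is good to about 2 mm. A picture is of the moment at which its call begins: read the wrist's pose just before it. get_calibration takes no time and is no camera call; for the wrist camera it gives the pose at the moment of the call.
- ctrl.hand_in(): hands the job in, once; it reports no verdict.
Trained networks look in the newest picture that a camera, given by its name, has taken for a name from the list of things; names that differ only in an ending like _2 or _b are one class to them, and where a whole thing is asked for, a point or a joint stands for the part that bears it (a point fixed in the world has none). Each returns a list of dicts, best first, with "score" (0 to 1); they miss things now and then, are a little off and sometimes report something else, mostly with a low value. They report only what shows in the picture. A call takes as long as a camera call. They do not tell look-alikes from the thing itself.
- ctrl.recognise(camera, target): "point" ([x, y, z] in m, in world coordinates, good to about 4 mm: the middle of the surface that is visible of it).
The state is a dict: "time_s": time; "q": joint angles; "dq": joint speeds; "joint_efforts": joint torques, N m; "eef_pos": TCP position; "eef_rot": TCP orientation; "wrist_force": force on the tool from outside, world axes, zero at the start; "torque": the same for the moment, N m; "opening": opening from 0.0 (shut) to 1.0 (fully open).
Only numpy, scipy, OpenCV 4.12 (cv2) and the standard library are available. Lean on these libraries where they do the work, as an engineer would, in place of code of your own. Each camera call takes 0.05 s, during which the arm holds its last target.

## Task

Set out the farm on the green display board: park the blue tractor in the middle of the grey slab across the front of the barn, nose towards the trough's side, hitch the orange trailer straight behind it with the drawbar's eye down over the tractor's hitch peg, and lay the straw bale flat in the middle of the trailer's bed. Stand the cow midway between the barn and the trough, and leave the toy tree where it stands.

Things in the scene. Friction and masses are not known exactly. Their poses are not given: they have to be found in the camera images.
- tractor (a point): Blue toy tractor, black tyres, 126 mm long (48 ahead of this point, 78 behind), 56 mm wide, 76 mm high, 180 g, loose in the tray. Point: midway between front and rear wheels, 30 mm above the wheels' underside; x points to the nose, z up. Here its flat sides (rear wheel faces, side tanks) are 56 mm apart, good to grip across.
- hitch (a point): Foot of the tractor's yellow hitch peg (7 mm thick, 17 mm tall), on top of the black tongue behind the tractor, 70 mm behind tractor and 15 mm above the wheels' underside.
- trailer (a point): Orange hay trailer: bed 100 x 54 mm, no sides, a ladder rack 34 mm high at each end (91 mm clear between); 64 mm high, 120 g, loose in the tray. Point: middle of the bed, 20 mm above the wheels' underside and 10 mm below the bed's top; x points to the drawbar, z up. Its flat sides at the middle, 10 to 30 mm above the wheels' underside, are 54 mm apart: grip there.
- eye (a point): Centre of the round eye (24 mm hole, 33 mm outside, 6 mm thick) at the end of the trailer's grey drawbar, 78 mm ahead of trailer and 23 mm above the wheels' underside. With tractor and trailer both standing on the board it lies round the peg, its underside 5 mm above the tongue.
- bale (a point): Straw-yellow rectangular toy bale with two brown strings, rigid, 56 x 36 x 34 mm (x, y, z), 40 g. The point is its centre, 17 mm above its underside. Starts loose in the cardboard tray, whose floor is 4 mm and rim 14 mm above the counter.
- cow (a point): Black and white plastic cow, about 68 mm long and 26 mm wide, 57 mm high at the horns, 40 g, standing on four legs. The point is the middle of its trunk, 31 mm above its hooves; x points to the head, z up; the trunk's flat sides are 26 mm apart and 24 mm high.
- barn: Red toy barn, grey pitched roof, fixed on the green board: 90 mm deep (x), 130 wide (y), eaves 60 and ridge 103 mm high. Origin: centre of its underside, on the board's top, 12 mm above the counter. Doors on its -x side. The grey slab (100 deep, 150 wide, no height) has its middle 133 mm in front (-x) of the origin. Board (270 x 440 mm) on either side of the robot, tray on the other.
- trough: Grey steel feed trough, open, empty, 70 mm long (along the barn's x), 44 mm wide, 24 mm high, fixed on the board 190 mm to one side (+y or -y) of the barn's origin and 30 mm nearer its front. Origin: centre of its underside. Between barn wall and trough is a gap of 103 mm.
- tree: Dark green toy tree, 85 mm high, 52 mm wide, loose, standing on the board at the other side of the barn, as far off as the trough. Leave it. Origin: centre of its underside.
Not all that is in view belongs to the job. Of the things that look like the part that bears bale, the largest one is meant.

How it is judged:
At the end, for the whole second after the job is handed in: Tractor on the slab (15 mm across, 20 mm along, 0.25 rad), nose on the trough's side; eye round the peg within 13 mm, trailer in line within 0.25 rad; bale flat on the bed (20 mm lengthwise, 13 mm across); cow upright midway barn to trough (32 mm across the gap, 30 mm along); all at rest (x of tractor in the frame of barn between -0.148 and -0.118 m and y of tractor in the frame of barn between -0.02 and 0.02 m and angle between the x axis of tractor and the y axis of barn, either way round below 0.25 rad and horizontal distance between hitch and trough above 0.24 m and angle between each of tractor, trailer's own z axis and vertical below 0.1 rad and height (world z) of each of tractor, cow below 0.05 m and horizontal distance between eye and hitch below 0.013 m and height (world z) of eye below 0.041 m and angle between the x axis of trailer and the x axis of tractor, either way round below 0.25 rad and x of bale in the frame of trailer between -0.02 and 0.02 m and y of bale in the frame of trailer between -0.013 and 0.013 m and z of bale in the frame of trailer between 0.02 and 0.034 m and angle between each of bale, cow's own z axis and vertical below 0.12 rad and x of cow in the frame of barn between -0.06 and 0 m and (y of cow in the frame of barn between 0.084 and 0.149 m or y of cow in the frame of barn between -0.149 and -0.084 m) and horizontal distance between cow and trough below 0.115 m and linear speed of each of tractor_body, trailer_body, bale_body, cow_body below 0.02 m/s); the robot touches nothing.
It fails at once if the tree is moved more than 25 mm or tipped (distance of tree from where it was at the start of the episode above 0.025 m or angle between tree's own z axis and vertical above 0.35 rad).
It also fails if it takes over 125 s, if anything falls off the work surface, if the arm or the gripper's body presses on something with over 40 N, if the wrist force passes 120 N, or if a joint passes its speed limit or range.

## Working session

There is one attempt and no reset: what is moved stays moved. The work goes in short steps, Python scripts to look and compute and a tool call to move; the robot and the scene stay as the last step left them, time stands still between calls to the robot, and variables do not carry over. Pictures are saved under pics/ and viewed, and the job is handed in when it is done.

Besides the shell and the picture viewer there is one more tool, called after "Emit:" as name(argument=value, ...) on one line, values as JSON. apply_moves: Moves the arm, as the interface text tells. Shift numbers are shares of 0.05 m and turn numbers shares of 0.12 rad, none past 1 either way. Its arguments: {"type":"object","properties":{"plan":{"type":"string"}},"required":["plan"]}

```bash
ls; mkdir -p pics; python3 - <<'E'
from bench import ctrl
import cv2
print(ctrl.get_obs())
for n in ["scene","top","wrist"]:
    im=ctrl.camera(n); cv2.imwrite(f"pics/{n}0.png",im[:,:,::-1])
    c=ctrl.get_calibration(n); print(n,c)
E
```

```text
pics
{'time_s': 0.0, 'q': array([-1.41931181e+00,  1.81535348e-01,  1.60800851e+00, -9.68748888e-06,
        1.35382240e+00, -2.06296816e-01]), 'dq': array([ 0.00082682, -0.00010071,  0.00134581, -0.0002089 , -0.00087515,
        0.00035636]), 'joint_efforts': array([ 4.82986270e-04, -4.44871724e+01, -3.51330686e+01, -2.93690946e-04,
        9.26089066e-03, -1.72115517e-06]), 'eef_pos': array([ 0.20129517, -0.53803676,  0.24138711]), 'eef_rot': array([ 0.58144315, -0.58053698,  0.40348457, -0.40261754]), 'wrist_force': array([ 0.55377819, -0.64656561,  0.22537289]), 'torque': array([-0.06338159,  0.03438967,  0.02095968]), 'opening': 1.0033435950217335}
scene {'intrinsics': array([[512.97733985,   0.        , 321.38571728],
       [  0.        , 512.97733985, 204.05999921],
       [  0.        ,   0.        ,   1.        ]]), 'R': array([[ 0.24535584,  0.96917537, -0.02235218],
       [ 0.51639602, -0.15017452, -0.84307934],
       [-0.82044845,  0.19531186, -0.5373245 ]]), 't': array([-0.10028515, -0.19925399,  1.71156087])}
top {'intrinsics': array([[487.4175841 ,   0.        , 322.50926135],
       [  0.        , 487.4175841 , 196.12798964],
       [  0.        ,   0.        ,   1.        ]]), 'R': array([[ 1.07929659e-02, -9.99939499e-01,  2.12372023e-03],
       [-9.93780288e-01, -1.09618458e-02, -1.10817762e-01],
       [ 1.10834338e-01, -9.14458983e-04, -9.93838474e-01]]), 't': array([-0.02409976,  0.48009339,  1.43461302])}
wrist {'intrinsics': array([[323.04185964,   0.        , 320.3427669 ],
       [  0.        , 323.04185964, 201.8681009 ],
       [  0.        ,   0.        ,   1.        ]]), 'R': array([[ 3.50211959e-01, -9.36670301e-01, -5.75305006e-04],
       [-8.94252443e-01, -3.34534947e-01,  2.97319588e-01],
       [-2.78682888e-01, -1.03610407e-01, -9.54777844e-01]]), 't': array([-0.57553218, -0.03810607,  0.37956801])}
```

View pics/scene0.png

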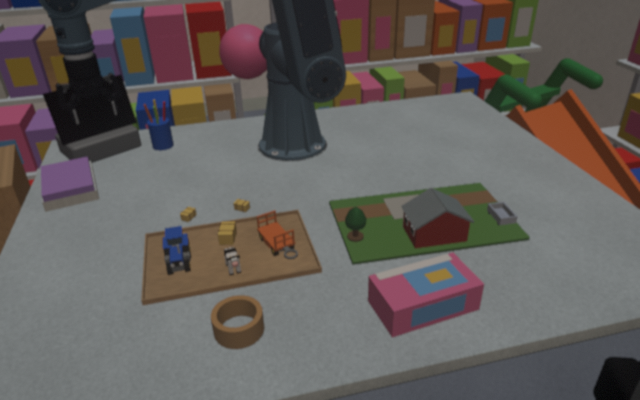

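View pics/top0.png

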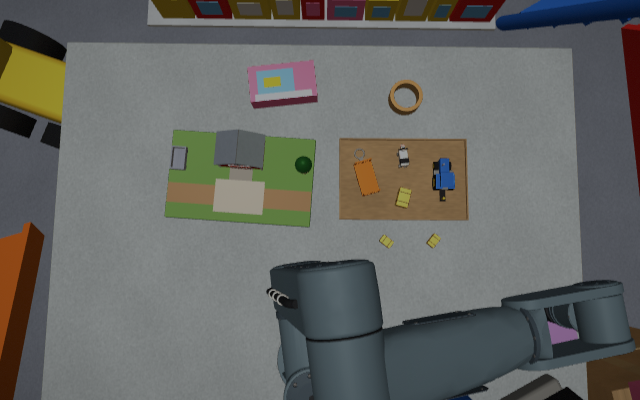

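View pics/wrist0.png

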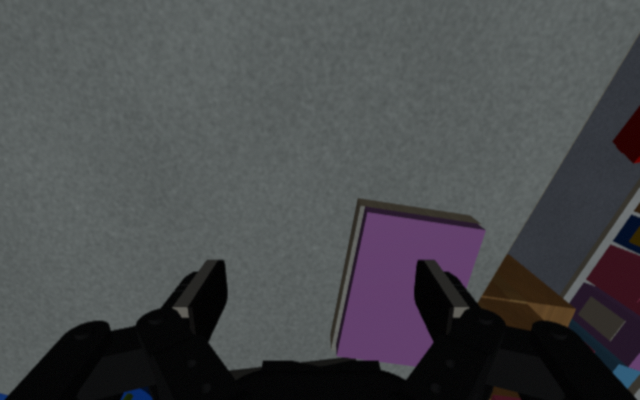

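```bash
cat > h.py <<'E'
from bench import ctrl
import numpy as np, cv2
from scipy.spatial.transform import Rotation as Rn
def cal(n):
    c=ctrl.get_calibration(n); return c["intrinsics"],c["R"],c["t"]
def proj(X,c):
    K,R,t=c; p=(R@np.asarray(X,float)+t); p=K@p; return p[:2]/p[2]
def onz(uv,z,c):
    K,R,t=c; d=R.T@np.linalg.inv(K)@np.array([uv[0],uv[1],1.]); o=-R.T@t
    return o+d*(z-o[2])/d[2]
def tri(obs): # list of (uv,c)
    A=[];b=[]
    for uv,(K,R,t) in obs:
        d=R.T@np.linalg.inv(K)@np.array([uv[0],uv[1],1.]); d/=np.linalg.norm(d); P=np.eye(3)-np.outer(d,d)
        A.append(P); b.append(P@(-R.T@t))
    return np.linalg.lstsq(np.vstack(A),np.hstack(b),rcond=None)[0]
def crop(src,dst,x0,y0,x1,y1,s):
    im=cv2.imread(src)[y0:y1,x0:x1]; cv2.imwrite(dst,cv2.resize(im,None,fx=s,fy=s,interpolation=cv2.INTER_CUBIC))
def state():
    o=ctrl.get_obs(); q=o["eef_rot"]; R=Rn.from_quat([q[1],q[2],q[3],q[0]]).as_matrix()
    return o,np.array(o["eef_pos"]),R
E
python3 - <<'E'
from h import *
crop("pics/top0.png","pics/t1.png",330,130,480,255,5.3)
crop("pics/top0.png","pics/t2.png",160,120,325,235,4.8)
E
```

```text
(no output)
```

View pics/t1.png

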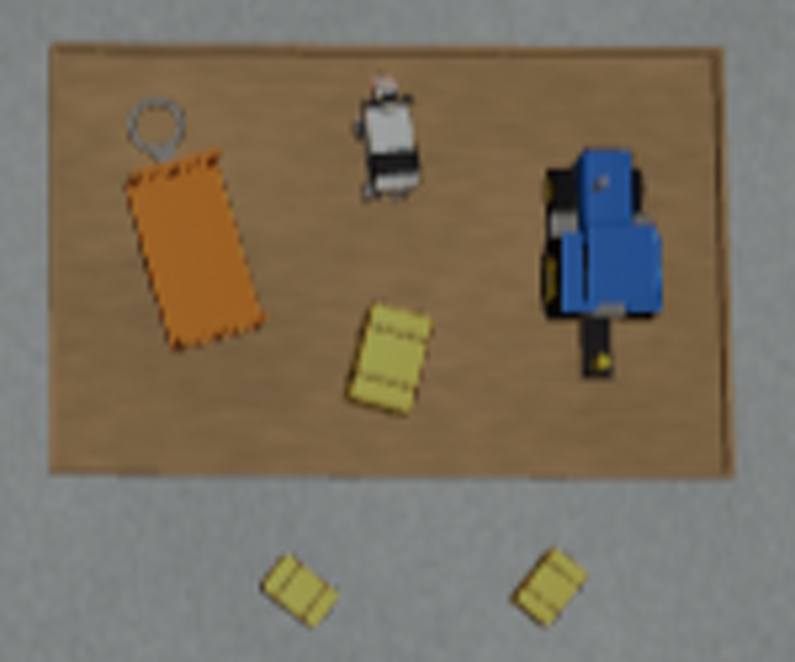

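View pics/t2.png

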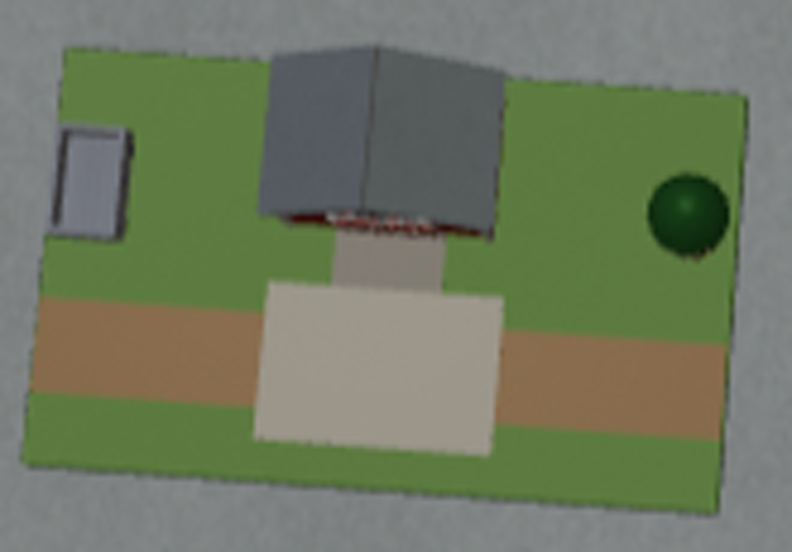

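```bash
python3 - <<'E'
from h import *
c=cal("top")
f2=lambda u,v:((u+.5)/4.8-.5+160,(v+.5)/4.8-.5+120)
f1=lambda u,v:((u+.5)/5.3-.5+330,(v+.5)/5.3-.5+130)
S=[onz(f2(*p),.012,c) for p in [(268,282),(503,297),(491,456),(254,438)]]
B=[onz(f2(*p),.012,c) for p in [(64,47),(748,97),(717,514),(22,464)]]
print("slab",np.round(S,4),np.mean(S,0)); print("board",np.round(B,4),np.mean(B,0))
yv=(B[0]+B[3]-B[1]-B[2]);print("yaw y", np.degrees(np.arctan2(-yv[0],yv[1])))
sv=(S[0]+S[3]-S[1]-S[2]);print("slab y", np.degrees(np.arctan2(-sv[0],sv[1])),np.linalg.norm(sv)/2)
sv=(S[0]+S[1]-S[2]-S[3]);print("slab x", np.degrees(np.arctan2(sv[1],sv[0])),np.linalg.norm(sv)/2)
T=[onz(f2(*p),.036,c) for p in [(60,127),(131,128),(120,240),(50,234)]];print("trough",np.round(np.mean(T,0),4))
print("tree",onz(f2(688,214),.08,c))
for n,p,z in [("bale",(390,358),.038),("trailer bed",(196,250),.034),("eye",(157,126),.030),("cow",(391,140),.048),("cowhead",(386,85),.055),("peg",(602,361),.035),("tractor cab",(625,268),.08),("hood",(606,185),.06)]:
    print(n,np.round(onz(f1(*p),z,c),4))
E
```

```text
slab [[0.5327 0.3071 0.012 ]
 [0.5248 0.1581 0.012 ]
 [0.4239 0.1633 0.012 ]
 [0.4336 0.3124 0.012 ]] [0.47876069 0.23524088 0.012     ]
board [[0.6832 0.443  0.012 ]
 [0.6556 0.0047 0.012 ]
 [0.3891 0.0208 0.012 ]
 [0.4157 0.4574 0.012 ]] [0.53587946 0.23147678 0.012     ]
yaw y -3.5508720672415826
slab y -3.385520917239154 0.14934742852130664
slab x -2.9851359835159728 0.10014165504558109
trough [0.5911 0.4152 0.036 ]
tree [0.5672448  0.03913073 0.08      ]
bale [ 0.4787 -0.2589  0.038 ]
trailer bed [ 0.5394 -0.1503  0.034 ]
eye [ 0.6112 -0.1284  0.03  ]
cow [ 0.601  -0.2587  0.048 ]
cowhead [ 0.6309 -0.2549  0.055 ]
peg [ 0.4786 -0.3787  0.035 ]
tractor cab [ 0.525  -0.3808  0.08  ]
hood [ 0.5745 -0.3763  0.06  ]
```

```bash
cat >> h.py <<'E'
def down(yaw):  # tool x at yaw, tool y down
    x=np.array([np.cos(yaw),np.sin(yaw),0]); y=np.array([0,0,-1.]); return np.column_stack([x,y,np.cross(x,y)])
def go(path,claw,start=None,hold=0,q=3,vmax=0.92):
    """path: list of (pos,yaw[,n]) ; prints rows in fives"""
    o,p,R=state() if start is None else (None,)+tuple(start)
    rows=[]
    for P,yaw in path:
        P=np.array(P,float)
        Rc=down(yaw)
        # choose nearest of half turn
        if (Rn.from_matrix(R.T@Rc)).magnitude()>np.pi/2: Rc=down(yaw+np.pi)
        n=int(np.ceil(max(np.linalg.norm(P-p)/.05/vmax, Rn.from_matrix(R.T@Rc).magnitude()/.12/vmax,1)))
        for k in range(n,0,-1):
            d=np.round(R.T@((P-p)/k)/.05,q); 
            w=np.round(Rn.from_matrix(R.T@Rc).as_rotvec()/k/.12,q)
            rows.append(list(d)+list(w)+[claw])
            p=p+R@d*.05; R=R@Rn.from_rotvec(w*.12).as_matrix()
    rows+= [[0]*6+[claw]]*hold
    while len(rows)%5: rows.append([0]*6+[claw])
    for i in range(0,len(rows),5):
        print("; ".join(" ".join(f"{v:g}" for v in r) for r in rows[i:i+5]))
    print("end",np.round(p,4))
    return p,R
def yaw():
    o,p,R=state(); return np.arctan2(R[1,0],R[0,0])
E
python3 - <<'E'
from h import *
o,p,R=state(); print(R, ctrl.tcp_to_tips, p)
K,Rc,t=cal("wrist"); C=-Rc.T@t
print("cam in tool",R.T@(C-p)); print("axes in tool",R.T@Rc.T)
print(onz((320,200),0.03,(K,Rc,t))-p)
print("yaw",np.degrees(yaw()))
go([((0.46,-0.25,0.36),np.radians(90))],1)
E
```

```text
[[ 3.50190675e-01 -1.76318516e-04  9.36678419e-01]
 [-9.36677518e-01  1.33334647e-03  3.50190589e-01]
 [-1.31066195e-03 -9.99999096e-01  3.01771910e-04]] 0.011 [ 0.2013419  -0.53816008  0.24160149]
cam in tool [ 0.00098163 -0.13177857  0.0763891 ]
axes in tool [[ 9.99999729e-01 -1.97188193e-04  7.08781827e-04]
 [-7.35350406e-04 -2.97607697e-01  9.54687969e-01]
 [ 2.26857315e-05 -9.54688232e-01 -2.97607761e-01]]
[-0.0264106  -0.01049131 -0.21160149]
yaw -69.50100352907059
-0.399 -0.262 0.763 -0 0.331 -0.001 1; -0.429 -0.262 0.746 -0 0.331 -0.001 1; -0.458 -0.263 0.729 -0 0.331 -0.001 1; -0.487 -0.263 0.71 -0 0.331 -0.001 1; -0.514 -0.263 0.69 -0 0.331 -0.001 1
-0.541 -0.262 0.669 -0 0.332 -0.002 1; -0.568 -0.263 0.647 -0 0.331 -0.001 1; -0.592 -0.263 0.624 -0 0.332 -0.002 1; -0.617 -0.263 0.599 -0 0.331 -0.001 1; 0 0 0 0 0 0 1
end [ 0.46 -0.25  0.36]
```

Emit:
apply_moves(plan="-0.4 -0.26 0.76 0 0.33 0 1; -0.43 -0.26 0.75 0 0.33 0 1; -0.46 -0.26 0.73 0 0.33 0 1; -0.49 -0.26 0.71 0 0.33 0 1; -0.51 -0.26 0.69 0 0.33 0 1")

```text
time_s: 0.65
eef_pos: [0.3458, -0.3766, 0.3076]
eef_rot: [0.538, -0.538, 0.459, -0.459]
wrist_force: [0.8, -0.4, 0.2]
opening: 0.995
```

Emit:
apply_moves(plan="-0.54 -0.26 0.67 0 0.33 0 1; -0.57 -0.26 0.65 0 0.33 0 1; -0.59 -0.26 0.62 0 0.33 0 1; -0.62 -0.26 0.6 0 0.33 0 1; 0 0 0 0 0 0 1")

```text
time_s: 1.15
eef_pos: [0.463, -0.2465, 0.3613]
eef_rot: [0.502, -0.501, 0.497, -0.499]
wrist_force: [1.4, 0.1, 0.5]
opening: 0.998
```

```bash
python3 - <<'E'
from h import *
import pickle
o,p,R=state(); print(o["time_s"],p,np.degrees(yaw()))
c=cal("wrist"); im=ctrl.camera("wrist"); cv2.imwrite("pics/w1.png",im[:,:,::-1]); pickle.dump(c,open("w1.pkl","wb"))
E
```

```text
1.15 [ 0.4630176  -0.24647061  0.3613224 ] -89.63171738044312
```

View pics/w1.png

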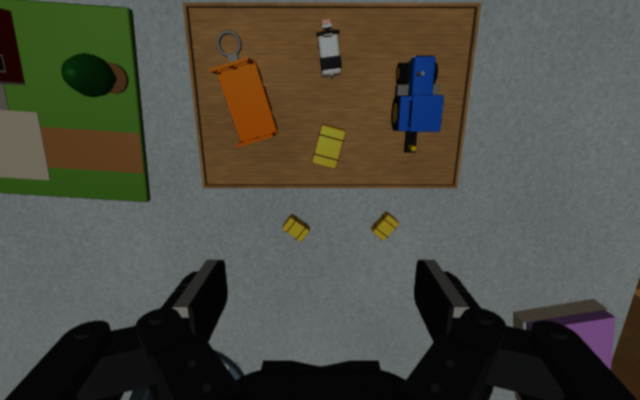

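```bash
python3 - <<'E'
from h import *
go([((0.47,-0.37,0.24),np.radians(90))],1)
E
```

```text
0.609 0.601 0.038 -0.003 0.013 0.002 1; 0.609 0.601 0.04 -0.002 0.013 0.002 1; 0.61 0.601 0.041 -0.003 0.013 0.002 1; 0.609 0.6 0.042 -0.002 0.012 0.002 1; 0 0 0 0 0 0 1
end [ 0.47 -0.37  0.24]
```

Emit:
apply_moves(plan="0.61 0.6 0.04 0 0.01 0 1; 0.61 0.6 0.04 0 0.01 0 1; 0.61 0.6 0.04 0 0.01 0 1; 0.61 0.6 0.04 0 0.01 0 1; 0 0 0 0 0 0 1")

```text
time_s: 1.7
eef_pos: [0.4641, -0.3738, 0.2325]
eef_rot: [0.498, -0.498, 0.505, -0.498]
wrist_force: [-0.3, 0.2, -0.8]
opening: 1.0
```

```bash
cat >> h.py <<'E'
import pickle
def snap(n):
    o,p,R=state(); print(o["time_s"],np.round(p,4),round(float(np.degrees(yaw())),2))
    c=cal("wrist"); im=ctrl.camera("wrist"); cv2.imwrite(f"pics/{n}.png",im[:,:,::-1]); pickle.dump(c,open(f"{n}.pkl","wb"))
def ld(n): return pickle.load(open(f"{n}.pkl","rb"))
E
python3 - <<'E'
from h import *
snap("w2")
crop("pics/w2.png","pics/w2c.png",120,0,520,300,2)
crop("pics/w1.png","pics/w1c.png",180,0,490,200,2.5)
E
```

```text
1.7 [ 0.4641 -0.3738  0.2325] -90.44
```

View pics/w2c.png

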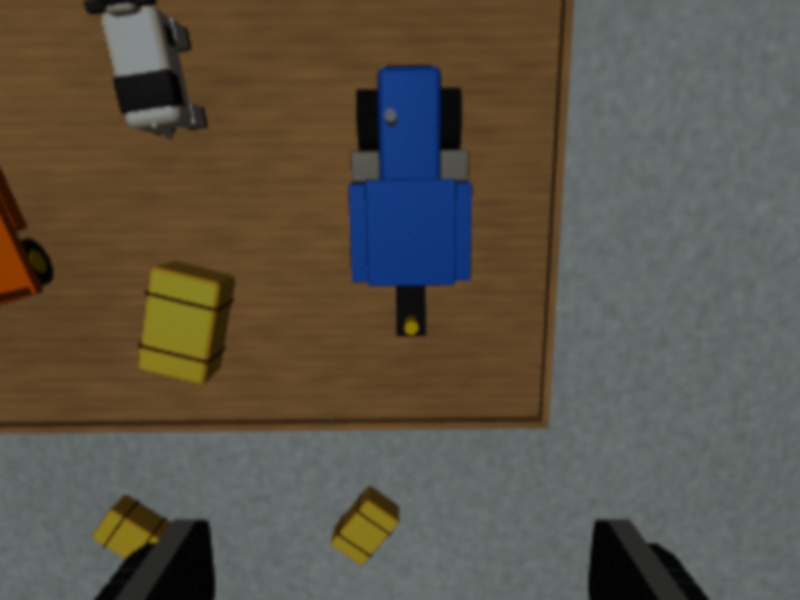

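View pics/w1c.png

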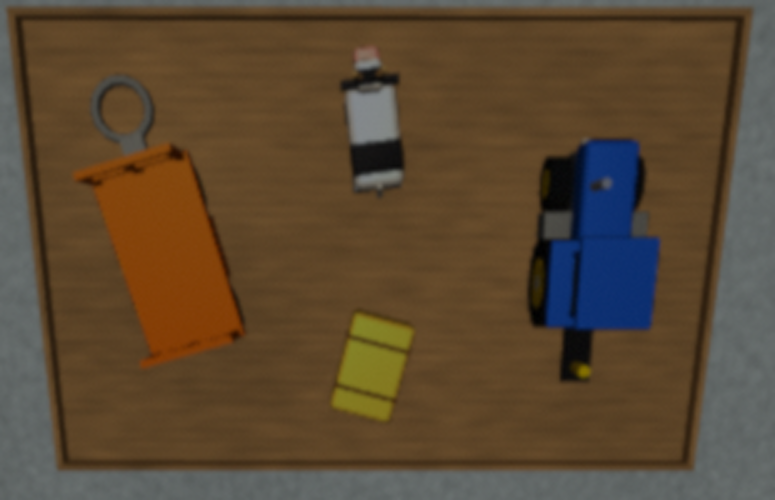

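```bash
python3 - <<'E'
from h import *
ct=cal("top"); c1=ld("w1"); c2=ld("w2")
f1=lambda u,v:((u+.5)/5.3-.5+330,(v+.5)/5.3-.5+130)
g2=lambda u,v:((u+.5)/2-.5+120,(v+.5)/2-.5)
g1=lambda u,v:((u+.5)/2.5-.5+180,(v+.5)/2.5-.5)
print("peg12t",tri([(g1(583,370),c1),(g2(411,327),c2),(f1(602,361),ct)]))
print("peg12",tri([(g1(583,370),c1),(g2(411,327),c2)]))
print("roof rear R corner",tri([(g1(652,328),c1),(g2(456,285),c2)]), "roof front R", tri([(g1(658,238),c1),(g2(456,181),c2)]))
print("hood nose R corner",tri([(g1(638,140),c1),(g2(440,68),c2),(f1(632,150),ct)]))
print("hood nose L corner",tri([(g1(584,140),c1),(g2(380,68),c2),(f1(582,150),ct)]))
print("bale c",tri([(g1(372,366),c1),(g2(181,327),c2),(f1(390,358),ct)]))
# monoplane
for uv,z in [((410,68),.06),((411,181),.08),((411,285),.08),((411,327),.036)]: print(onz(g2(*uv),z,c2))
print([np.round(onz(g2(*p),.014,c2),4) for p in [(567,0),(545,420)]])
E
```

```text
peg12t [ 0.47871103 -0.37863653  0.0346455 ]
peg12 [ 0.47873255 -0.37858259  0.03464236]
roof rear R corner [ 0.50597997 -0.39779552  0.08130037] roof front R [ 0.54875951 -0.39743719  0.07644004]
hood nose R corner [ 0.5959555  -0.39185124  0.0517434 ]
hood nose L corner [ 0.59649396 -0.36535292  0.0479681 ]
bale c [ 0.47949164 -0.25945228  0.03318363]
[ 0.59408622 -0.37837664  0.06      ]
[ 0.54841351 -0.37850225  0.08      ]
[ 0.50560951 -0.37837448  0.08      ]
[ 0.47863832 -0.37864849  0.036     ]
[array([ 0.6303, -0.453 ,  0.014 ]), array([ 0.4201, -0.4553,  0.014 ])]
```

```bash
python3 - <<'E'
from h import *
o,p,R=state(); print(p,o["dq"],np.degrees(yaw()))
go([((0.5487,-0.3786,0.15),-np.pi/2),((0.5487,-0.3786,0.13),-np.pi/2)],1,hold=2)
E
```

```text
[ 0.46515121 -0.37281975  0.23523416] [ 0.03855726 -0.06756254 -0.02648956  0.01285717  0.02463799  0.01181922] -90.38800696842685
0.038 0.565 0.56 0.014 -0.019 -0.015 1; 0.038 0.566 0.559 0.014 -0.019 -0.015 1; 0.038 0.567 0.558 0.015 -0.018 -0.015 1; 0 0.4 0 -0 -0 -0 1; 0 0 0 0 0 0 1
0 0 0 0 0 0 1; 0 0 0 0 0 0 1; 0 0 0 0 0 0 1; 0 0 0 0 0 0 1; 0 0 0 0 0 0 1
end [ 0.5487 -0.3786  0.13  ]
```

Emit:
apply_moves(plan="0.04 0.57 0.56 0.01 -0.02 -0.01 1; 0.04 0.57 0.56 0.01 -0.02 -0.01 1; 0.04 0.57 0.56 0.01 -0.02 -0.01 1; 0 0.4 0 0 0 0 1; 0 0 0 0 0 0 1")

```text
time_s: 2.25
eef_pos: [0.5508, -0.3762, 0.1311]
eef_rot: [-0.501, 0.501, -0.499, 0.499]
wrist_force: [-1.1, 0.7, -0.3]
opening: 1.005
```

Emit:
apply_moves(plan="0 0 0 0 0 0 1; 0 0 0 0 0 0 1; 0 0 0 0 0 0 1; 0 0 0 0 0 0 1; 0 0 0 0 0 0 1")

```text
time_s: 2.75
eef_pos: [0.5522, -0.3785, 0.1349]
eef_rot: [-0.501, 0.501, -0.497, 0.501]
wrist_force: [-0.5, 0.7, -0.2]
opening: 0.998
```

```bash
python3 - <<'E'
from h import *
snap("w3")
o,p,R=state(); print(R)
go([((0.5487,-0.3786,0.08),-np.pi/2),((0.5487,-0.3786,0.05),-np.pi/2)],1,hold=0)
E
```

```text
2.75 [ 0.5522 -0.3785  0.1349] -89.8
[[ 0.00359808  0.00418626  0.99998476]
 [-0.99998479 -0.00416584  0.00361552]
 [ 0.00418091 -0.99998256  0.00417121]]
-0.001 0.545 -0.036 -0.017 0.015 0.017 1; 0.001 0.546 -0.035 -0.018 0.015 0.018 1; 0 0.6 -0 0 0 -0 1; 0 0 0 0 0 0 1; 0 0 0 0 0 0 1
end [ 0.5487 -0.3786  0.05  ]
```

View pics/w3.png

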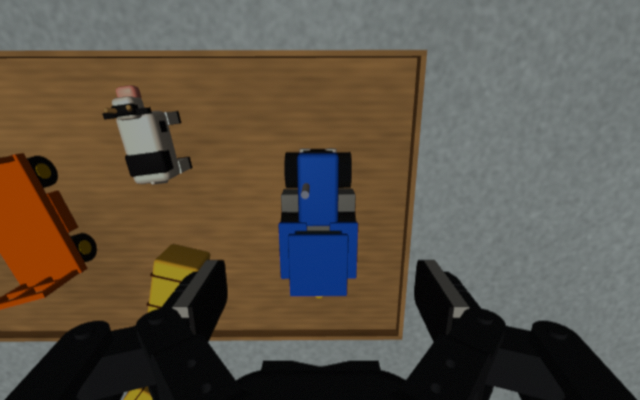

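```bash
sed -i 's/q=3,vmax/q=2,vmax/' h.py; cat >> h.py <<'E'
_go=go
def go(path,claw,hold=0,sync=False,vmax=.92):
    if sync: s=None
    else: s=pickle.load(open("cmd.pkl","rb"))
    e=_go(path,claw,start=s,hold=hold,vmax=vmax); pickle.dump(e,open("cmd.pkl","wb"))
    return e
E
python3 - <<'E'
from h import *
go([((0.5487,-0.3786,0.07),-np.pi/2),((0.5487,-0.3786,0.028),-np.pi/2)],1,hold=1,sync=True,vmax=.7)
E
```

```text
-0 0.65 -0.04 -0.02 0.02 0.02 1; -0 0.64 -0.03 -0.01 0.01 0.01 1; -0 0.42 -0 -0 0 0 1; -0 0.42 -0 -0 0 0 1; 0 0 0 0 0 0 1
end [ 0.5488 -0.3786  0.028 ]
```

Emit:
apply_moves(plan="0 0.65 -0.04 -0.02 0.02 0.02 1; 0 0.64 -0.03 -0.01 0.01 0.01 1; 0 0.42 0 0 0 0 1; 0 0.42 0 0 0 0 1; 0 0 0 0 0 0 1")

```text
time_s: 3.3
eef_pos: [0.5466, -0.3765, 0.0238]
eef_rot: [0.5, -0.5, 0.502, -0.498]
wrist_force: [-0.6, -0.1, -0.4]
opening: 1.002
```

Emit:
apply_moves(plan="0 0 0 0 0 0 0.8; 0 0 0 0 0 0 0.4; 0 0 0 0 0 0 0.3; 0 0 0 0 0 0 0.3; 0 0 0 0 0 0 0.3")

```text
time_s: 3.8
eef_pos: [0.5499, -0.3795, 0.0295]
eef_rot: [-0.5, 0.5, -0.499, 0.501]
wrist_force: [0.2, 0.4, 6.8]
opening: 0.646
```

```bash
python3 - <<'E'
from h import *
a=-np.radians(3.4)
go([((0.5487,-0.3786,0.17),-np.pi/2),((0.479,0.235,0.18),a),((0.479,0.235,0.12),a)],0.3,hold=2,sync=True,vmax=.75)
E
```

```text
-0 -0.7 -0 -0.01 0 0.01 0.3; -0 -0.7 -0.01 -0 0 0 0.3; -0.01 -0.7 -0 -0.01 0 0.01 0.3; -0 -0.71 -0.01 -0 0 0 0.3; -0.72 -0.01 -0.08 -0 -0.74 0 0.3
-0.73 -0.01 -0.02 -0 -0.74 0 0.3; -0.73 -0.01 0.05 -0 -0.74 0 0.3; -0.72 -0.01 0.11 0 -0.74 0 0.3; -0.7 -0.01 0.17 0 -0.74 0 0.3; -0.69 -0.01 0.24 0 -0.74 0 0.3
-0.66 -0.01 0.3 0 -0.74 0 0.3; -0.63 -0.01 0.35 0 -0.74 0 0.3; -0.6 -0.01 0.41 0 -0.74 0 0.3; -0.56 -0.01 0.46 0 -0.74 0 0.3; -0.52 -0.01 0.51 0 -0.74 0 0.3
-0.47 -0.02 0.55 0 -0.74 0 0.3; -0.42 -0.01 0.59 0 -0.74 0 0.3; -0.37 -0.02 0.63 0 -0.74 0 0.3; -0.31 -0.01 0.66 0 -0.74 0 0.3; -0.25 -0.02 0.68 0 -0.75 0 0.3
-0.19 -0.01 0.71 0 -0.74 0 0.3; -0 0.6 -0 0 -0 0 0.3; -0 0.6 -0 0 -0 0 0.3; 0 0 0 0 0 0 0.3; 0 0 0 0 0 0 0.3
end [0.4792 0.2352 0.1199]
```

Emit:
apply_moves(plan="0 -0.7 0 -0.01 0 0.01 0.3; 0 -0.7 -0.01 0 0 0 0.3; -0.01 -0.7 0 -0.01 0 0.01 0.3; 0 -0.71 -0.01 0 0 0 0.3; -0.72 -0.01 -0.08 0 -0.74 0 0.3")

```text
time_s: 4.3
eef_pos: [0.5465, -0.3478, 0.1757]
eef_rot: [-0.521, 0.522, -0.474, 0.481]
wrist_force: [0.8, -0.0, -1.3]
opening: 0.641
```

Emit:
apply_moves(plan="-0.73 -0.01 -0.02 0 -0.74 0 0.3; -0.73 -0.01 0.05 0 -0.74 0 0.3; -0.72 -0.01 0.11 0 -0.74 0 0.3; -0.7 -0.01 0.17 0 -0.74 0 0.3; -0.69 -0.01 0.24 0 -0.74 0 0.3")

```text
time_s: 4.8
eef_pos: [0.5227, -0.1596, 0.1715]
eef_rot: [0.615, -0.614, 0.351, -0.348]
wrist_force: [0.5, 0.5, -0.8]
opening: 0.643
```

Emit:
apply_moves(plan="-0.66 -0.01 0.3 0 -0.74 0 0.3; -0.63 -0.01 0.35 0 -0.74 0 0.3; -0.6 -0.01 0.41 0 -0.74 0 0.3; -0.56 -0.01 0.46 0 -0.74 0 0.3; -0.52 -0.01 0.51 0 -0.74 0 0.3")

```text
time_s: 5.3
eef_pos: [0.5026, 0.0205, 0.1746]
eef_rot: [0.677, -0.676, 0.207, -0.205]
wrist_force: [-0.7, 0.1, -2.4]
opening: 0.638
```

Emit:
apply_moves(plan="-0.47 -0.02 0.55 0 -0.74 0 0.3; -0.42 -0.01 0.59 0 -0.74 0 0.3; -0.37 -0.02 0.63 0 -0.74 0 0.3; -0.31 -0.01 0.66 0 -0.74 0 0.3; -0.25 -0.02 0.68 0 -0.75 0 0.3")

```text
time_s: 5.8
eef_pos: [0.4819, 0.2009, 0.1791]
eef_rot: [0.706, -0.704, 0.052, -0.05]
wrist_force: [0.2, 0.2, -0.8]
opening: 0.643
```

Emit:
apply_moves(plan="-0.19 -0.01 0.71 0 -0.74 0 0.3; 0 0.6 0 0 0 0 0.3; 0 0.6 0 0 0 0 0.3; 0 0 0 0 0 0 0.3; 0 0 0 0 0 0 0.3")

```text
time_s: 6.3
eef_pos: [0.4779, 0.236, 0.1196]
eef_rot: [0.707, -0.706, 0.023, -0.02]
wrist_force: [0.8, 0.2, -1.3]
opening: 0.642
```

```bash
python3 - <<'E'
from h import *
snap("w4")
a=-np.radians(3.4)
print(ctrl.get_obs()["opening"])
im=ctrl.camera("top");cv2.imwrite("pics/top4.png",im[:,:,::-1])
crop("pics/top4.png","pics/t4.png",160,120,480,255,2.5)
E
```

```text
6.3 [0.4779 0.236  0.1196] -3.43
0.6446387460991195
```

View pics/w4.png

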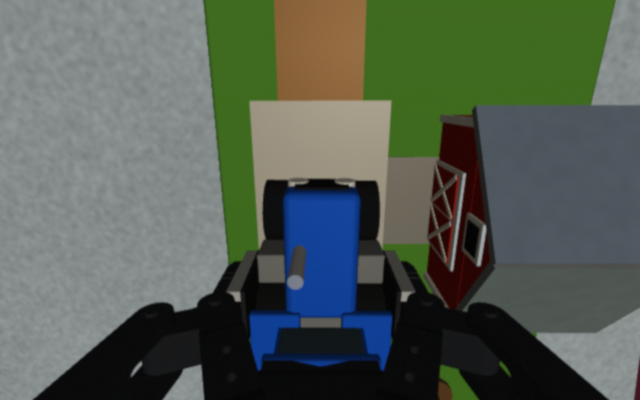

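View pics/t4.png

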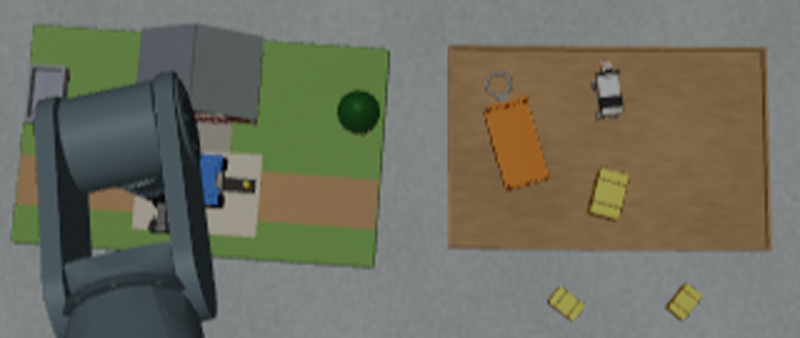

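```bash
python3 - <<'E'
from h import *
c=ld("w4")
for p in [(250,101),(391,100)]: print(onz(p,.012,c))
a=-np.radians(3.4)
go([((0.479,0.235,0.05),a),((0.479,0.235,0.0385),a)],0.3,hold=2,vmax=.7)
E
```

```text
[0.43305466 0.31421502 0.012     ]
[0.53267208 0.30891855 0.012     ]
-0 0.7 -0 0 -0 0 0.3; -0 0.7 -0 0 -0 0 0.3; -0 0.23 -0 0 -0 0 0.3; 0 0 0 0 0 0 0.3; 0 0 0 0 0 0 0.3
end [0.4792 0.2352 0.0384]
```

Emit:
apply_moves(plan="0 0.7 0 0 0 0 0.3; 0 0.7 0 0 0 0 0.3; 0 0.23 0 0 0 0 0.3; 0 0 0 0 0 0 0.3; 0 0 0 0 0 0 0.3")

```text
time_s: 6.9
eef_pos: [0.4795, 0.2364, 0.0396]
eef_rot: [0.708, -0.706, 0.021, -0.021]
wrist_force: [0.5, -1.0, -1.3]
opening: 0.645
```

```bash
python3 - <<'E'
from h import *
o,p,R=state();print(p,o["wrist_force"],R[:,1])
E
```

```text
[0.47952574 0.23641825 0.0396143 ] [ 0.49708241 -1.04400821 -1.28050898] [-5.59527451e-05  2.99463754e-03 -9.99995514e-01]
```

Emit:
apply_moves(plan="0 0.04 0 0 0 0 0.3; 0 0 0 0 0 0 0.3; 0 0 0 0 0 0 0.72; 0 0 0 0 0 0 0.8; 0 0 0 0 0 0 0.85")

```text
time_s: 7.4
eef_pos: [0.478, 0.2363, 0.036]
eef_rot: [0.708, -0.706, 0.022, -0.02]
wrist_force: [-0.2, 0.1, 1.2]
opening: 0.85
```

Emit:
apply_moves(plan="0 0 0 0 0 0 0.9; 0 -0.3 0 0 0 0 0.9; 0 -0.7 0 0 0 0 0.9; 0 -0.7 0 0 0 0 0.9; 0 -0.7 0 0 0 0 1")

```text
time_s: 7.9
eef_pos: [0.4783, 0.2359, 0.1583]
eef_rot: [0.708, -0.706, 0.022, -0.02]
wrist_force: [0.3, 1.2, 0.5]
opening: 0.999
```

```bash
python3 - <<'E'
from h import *
# move back towards -y to view peg and then trailer
go([((0.47,0.05,0.26),-np.pi/2)],1,sync=True,hold=1)
E
```

```text
0 -0.15 -0.27 -0 0.9 -0 1; 0.03 -0.15 -0.26 -0 0.9 -0 1; 0.06 -0.15 -0.26 0 0.9 -0 1; 0.09 -0.14 -0.25 0 0.9 -0 1; 0.11 -0.15 -0.24 0 0.9 -0 1
0.14 -0.14 -0.23 0 0.9 -0 1; 0.16 -0.15 -0.21 0 0.9 -0 1; 0.19 -0.14 -0.19 0 0.9 -0 1; 0.2 -0.15 -0.17 0 0.9 -0 1; 0.22 -0.14 -0.14 0 0.9 -0 1
0.24 -0.15 -0.12 0 0.9 -0.01 1; 0.25 -0.14 -0.09 0 0.9 -0 1; 0.26 -0.15 -0.07 0.01 0.9 -0.01 1; 0.26 -0.14 -0.04 0 0.89 -0 1; 0 0 0 0 0 0 1
end [0.47   0.0499 0.2599]
```

Emit:
apply_moves(plan="0 -0.15 -0.27 0 0.9 0 1; 0.03 -0.15 -0.26 0 0.9 0 1; 0.06 -0.15 -0.26 0 0.9 0 1; 0.09 -0.14 -0.25 0 0.9 0 1; 0.11 -0.15 -0.24 0 0.9 0 1")

```text
time_s: 8.4
eef_pos: [0.475, 0.1691, 0.1943]
eef_rot: [0.676, -0.674, 0.211, -0.21]
wrist_force: [0.1, -0.5, -0.5]
opening: 1.002
```

Emit:
apply_moves(plan="0.14 -0.14 -0.23 0 0.9 0 1; 0.16 -0.15 -0.21 0 0.9 0 1; 0.19 -0.14 -0.19 0 0.9 0 1; 0.2 -0.15 -0.17 0 0.9 0 1; 0.22 -0.14 -0.14 0 0.9 0 1")

```text
time_s: 8.9
eef_pos: [0.472, 0.1028, 0.2302]
eef_rot: [0.595, -0.594, 0.384, -0.382]
wrist_force: [-0.4, 0.1, -0.1]
opening: 0.999
```

Emit:
apply_moves(plan="0.24 -0.15 -0.12 0 0.9 -0.01 1; 0.25 -0.14 -0.09 0 0.9 0 1; 0.26 -0.15 -0.07 0.01 0.9 -0.01 1; 0.26 -0.14 -0.04 0 0.89 0 1; 0 0 0 0 0 0 1")

```text
time_s: 9.4
eef_pos: [0.4708, 0.0489, 0.2597]
eef_rot: [-0.5, 0.499, -0.5, 0.501]
wrist_force: [-0.7, 0.1, 0.4]
opening: 1.002
```

```bash
python3 - <<'E'
from h import *
snap("w5")
print(pickle.load(open("cmd.pkl","rb"))[0])
E
```

```text
9.4 [0.4708 0.0489 0.2597] -90.14
[0.47003413 0.04994339 0.25991086]
```

View pics/w5.png

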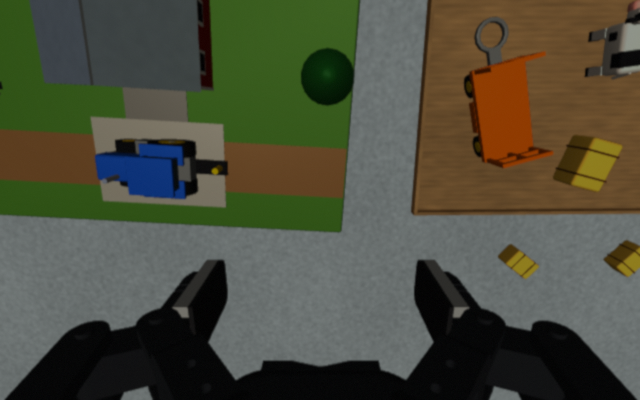

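```bash
python3 - <<'E'
from h import *
im=ctrl.camera("top");cv2.imwrite("pics/top5.png",im[:,:,::-1])
crop("pics/top5.png","pics/t5a.png",200,155,280,225,8)
crop("pics/top5.png","pics/t5b.png",340,135,420,205,8)
a=cv2.imread("pics/t5a.png");b=cv2.imread("pics/t5b.png");
crop("pics/w5.png","pics/w5a.png",85,100,245,220,5)
crop("pics/w5.png","pics/w5b.png",410,0,570,200,3)
E
```

```text
(no output)
```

View pics/t5a.png

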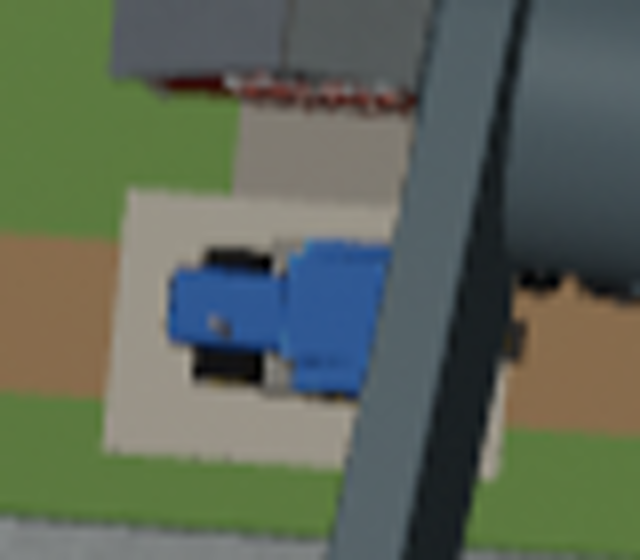

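View pics/t5b.png

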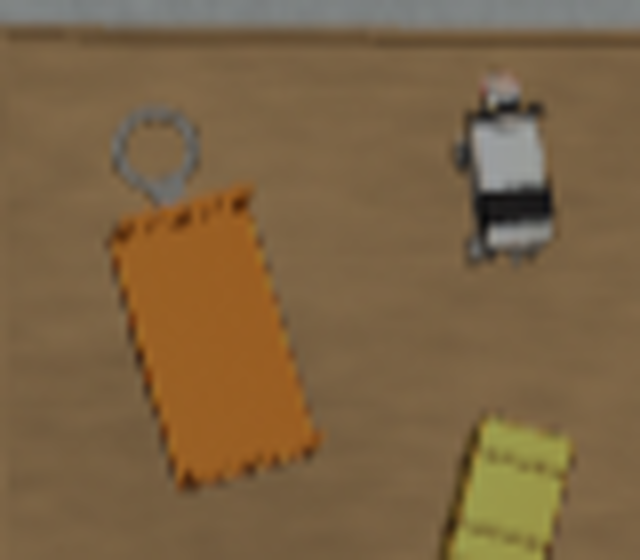

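View pics/w5a.png

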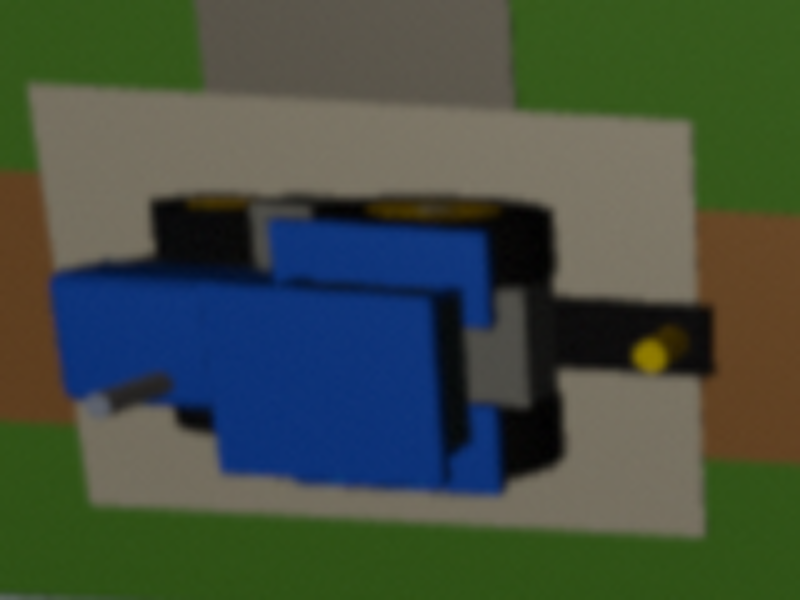

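View pics/w5b.png

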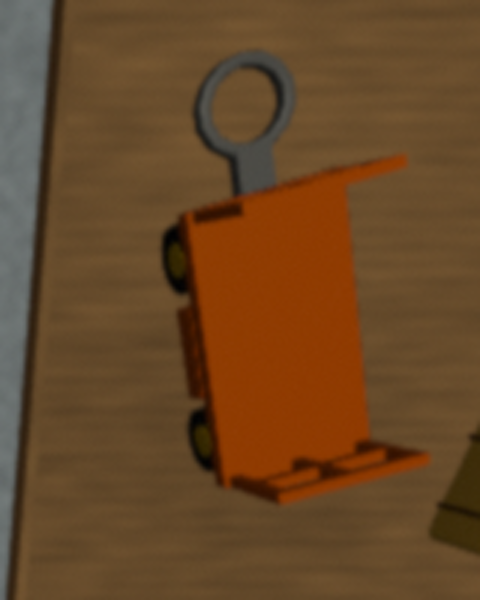

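```bash
python3 - <<'E'
from h import *
ct=cal("top"); c1=ld("w1"); c5=ld("w5")
m=lambda s,x,y:(lambda u,v:((u+.5)/s-.5+x,(v+.5)/s-.5+y))
a5=m(5,85,100); b5=m(3,410,0); tb=m(8,340,135); g1=m(2.5,180,0); ta=m(8,200,155)
print("peg top",onz(a5(650,357),.044,c5),"foot",onz(a5(682,338),.027,c5))
for p in [(28,84),(691,122),(705,537),(90,505)]: print("slab",onz(a5(*p),.012,c5))
print("tongue end z.027",onz(a5(712,308),.027,c5),onz(a5(712,372),.027,c5))
e=tri([(g1(122,108),c1),(b5(246,101),c5),(tb(157,150),ct)]);print("eye tri",e, "z.027:",onz(g1(122,108),.027,c1),onz(b5(246,101),.027,c5),onz(tb(157,150),.027,ct))
print("bed corners w5 z.034"); 
for p in [(185,214),(345,182),(370,445),(220,487)]: print(onz(b5(*p),.034,c5))
print("w1"); 
for p in [(95,182),(187,160),(240,338),(150,360)]: print(onz(g1(*p),.034,c1))
print("top tops z.068")
for p in [(115,238),(250,200),(318,445),(185,485)]: print(onz(tb(*p),.068,ct))
E
```

```text
peg top [0.47546726 0.16341799 0.044     ] foot [0.47635626 0.16131582 0.027     ]
slab [0.53228726 0.30913599 0.012     ]
slab [0.52351059 0.15925928 0.012     ]
slab [0.42361734 0.16493664 0.012     ]
slab [0.43228095 0.31517255 0.012     ]
tongue end z.027 [0.48324748 0.15385311 0.027     ] [0.46841571 0.15515287 0.027     ]
eye tri [ 0.61284896 -0.1272571   0.02756282] z.027: [ 0.61324101 -0.12636244  0.027     ] [ 0.61365855 -0.12696369  0.027     ] [ 0.61194555 -0.12849372  0.027     ]
bed corners w5 z.034
[ 0.57743823 -0.10804303  0.034     ]
[ 0.58744824 -0.16114991  0.034     ]
[ 0.49828196 -0.18677089  0.034     ]
[ 0.48285316 -0.13389348  0.034     ]
w1
[ 0.57639961 -0.11112563  0.034     ]
[ 0.58749666 -0.16042073  0.034     ]
[ 0.49559681 -0.18513662  0.034     ]
[ 0.4830763  -0.13399283  0.034     ]
top tops z.068
[ 0.57067966 -0.11003249  0.068     ]
[ 0.58537909 -0.15956443  0.068     ]
[ 0.49498893 -0.18435006  0.068     ]
[ 0.47977173 -0.13586451  0.068     ]
```

```bash
python3 - <<'E'
from h import *
c5=ld("w5");m=lambda s,x,y:(lambda u,v:((u+.5)/s-.5+x,(v+.5)/s-.5+y)); b5=m(3,410,0)
for p in [(55,0),(65,0),(8,599),(18,599)]: print(onz(b5(*p),.014,c5))
y=np.radians(-74.9)
go([((0.5367,-.1474,.13),y),((0.5367,-.1474,.1),y)],.8,hold=3)
E
```

```text
[ 0.64730538 -0.06307763  0.014     ]
[ 0.64729806 -0.06649708  0.014     ]
[ 0.43350473 -0.0644687   0.014     ]
[ 0.43349401 -0.06853933  0.014     ]
0.66 0.43 0.22 0 -0.37 -0 0.8; 0.67 0.43 0.19 0 -0.36 -0 0.8; 0.67 0.43 0.17 0 -0.37 -0 0.8; 0.68 0.44 0.13 0 -0.36 -0 0.8; 0.69 0.43 0.11 0 -0.37 -0 0.8
0.69 0.44 0.07 0 -0.36 -0 0.8; -0 0.6 0 0 -0 -0 0.8; 0 0 0 0 0 0 0.8; 0 0 0 0 0 0 0.8; 0 0 0 0 0 0 0.8
end [ 0.5367 -0.1474  0.0998]
```

Emit:
apply_moves(plan="0.66 0.43 0.22 0 -0.37 0 0.85; 0.67 0.43 0.19 0 -0.36 0 0.85; 0.67 0.43 0.17 0 -0.37 0 0.85; 0.68 0.44 0.13 0 -0.36 0 0.85; 0.69 0.43 0.11 0 -0.37 0 0.85")

```text
time_s: 10.0
eef_pos: [0.526, -0.1147, 0.1484]
eef_rot: [0.553, -0.553, 0.441, -0.44]
wrist_force: [0.4, 1.6, 0.6]
opening: 0.85
```

Emit:
apply_moves(plan="0.69 0.44 0.07 0 -0.36 0 0.85; 0 0.6 0 0 0 0 0.85; 0 0 0 0 0 0 0.85; 0 0 0 0 0 0 0.85; 0 0 0 0 0 0 0.85")

```text
time_s: 10.5
eef_pos: [0.5376, -0.1467, 0.099]
eef_rot: [0.562, -0.562, 0.429, -0.43]
wrist_force: [0.7, 0.3, 0.4]
opening: 0.847
```

```bash
python3 - <<'E'
from h import *
snap("w6")
y=np.radians(-74.9)
go([((0.5367,-.1474,.05),y),((0.5367,-.1474,.021),y)],.85,hold=1,sync=True)
E
```

```text
10.5 [ 0.5376 -0.1467  0.099 ] -74.82
0 0.49 -0.01 -0.01 0.01 0.01 0.85; 0 0.5 -0.01 -0 0 0 0.85; 0 0.58 -0.01 -0 0 0 0.85; 0 0 0 0 0 0 0.85; 0 0 0 0 0 0 0.85
end [ 0.5364 -0.1473  0.0209]
```

View pics/w6.png

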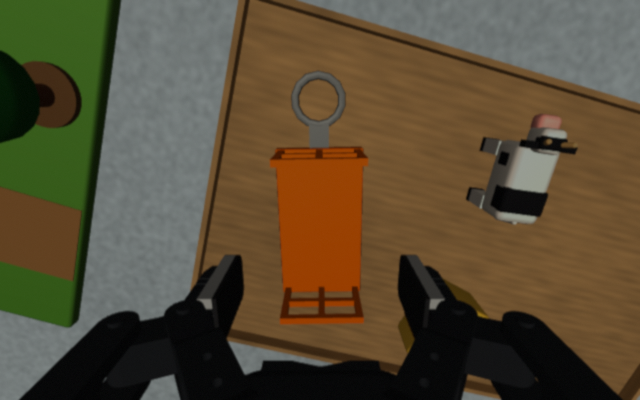

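Emit:
apply_moves(plan="0 0.49 -0.01 -0.01 0.01 0.01 0.85; 0 0.5 -0.01 0 0 0 0.85; 0 0.4 -0.01 0 0 0 0.85; 0 0.18 0 0 0 0 0.85; 0 0 0 0 0 0 0.85")

```text
time_s: 11.05
eef_pos: [0.5351, -0.1471, 0.019]
eef_rot: [-0.561, 0.561, -0.431, 0.429]
wrist_force: [-0.3, -0.1, 0.6]
opening: 0.847
```

Emit:
apply_moves(plan="0 0 0 0 0 0 0.7; 0 0 0 0 0 0 0.4; 0 0 0 0 0 0 0.3; 0 0 0 0 0 0 0.3; 0 0 0 0 0 0 0.3")

```text
time_s: 11.55
eef_pos: [0.5367, -0.1483, 0.021]
eef_rot: [0.561, -0.561, 0.43, -0.431]
wrist_force: [-1.0, 1.3, 6.7]
opening: 0.617
```

Emit:
apply_moves(plan="0 0 0 0 0 0 0.3; 0 -0.5 0 0 0 0 0.3; 0 -0.5 0 0 0 0 0.3; 0 0 0 0 0 0 0.3; 0 0 0 0 0 0 0.3")

```text
time_s: 12.05
eef_pos: [0.5357, -0.1479, 0.0696]
eef_rot: [-0.561, 0.561, -0.431, 0.43]
wrist_force: [-0.0, 0.1, -2.2]
opening: 0.622
```

```bash
python3 - <<'E'
from h import *
snap("w7")
E
```

```text
12.05 [ 0.5357 -0.1479  0.0696] -75.0
```

View pics/w7.png

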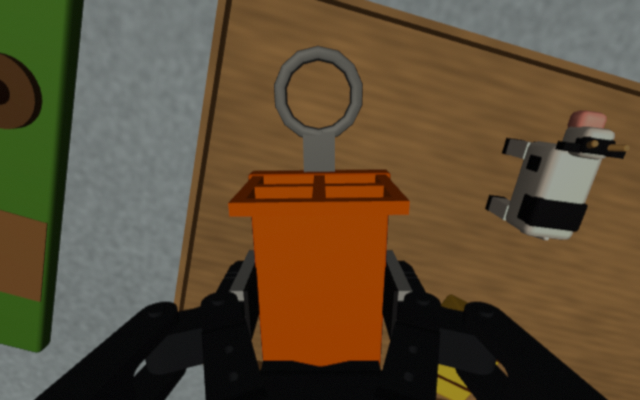

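```bash
python3 - <<'E'
from h import *
o,p,R=state(); c=ld("w7")
e=onz((318.3,93.5),.0756,c); print(e, R.T@(e-p), np.degrees(yaw()))
off=R.T@(e-p)
peg=np.array([.4757,.1627]); a=-np.radians(3.4); Rt=down(a)
tgt=peg-(Rt@np.array([off[0],0,off[2]]))[:2]; print("TCP target",tgt, "tool x off")
go([((.5357,-.1479,.17),np.radians(-75)),((tgt[0],tgt[1]-.0,.17),a),((tgt[0],tgt[1],.075),a)],.3,hold=3,sync=True,vmax=.8)
E
```

```text
[ 0.61227774 -0.12774903  0.0756    ] [ 0.00085537 -0.00719007  0.07986709] -75.00313690966783
TCP target [0.47010951 0.08302422] tool x off
0 -0.68 0 0.01 -0 -0.01 0.3; 0 -0.67 0.01 0 -0 -0 0.3; 0.01 -0.68 0 0.01 -0 -0.01 0.3; -0.34 -0 -0.01 0 -0.74 0 0.3; -0.34 -0 0.03 0 -0.74 0 0.3
-0.34 -0 0.06 0 -0.74 0 0.3; -0.33 -0 0.09 0 -0.74 0 0.3; -0.32 -0 0.11 0 -0.75 0 0.3; -0.31 -0 0.14 0 -0.74 0 0.3; -0.3 -0 0.17 0 -0.75 0 0.3
-0.28 -0 0.2 0 -0.74 0 0.3; -0.26 -0 0.22 0 -0.75 0 0.3; -0.24 -0 0.24 0 -0.74 0 0.3; -0.22 -0 0.27 0 -0.75 0 0.3; -0.2 -0 0.28 0 -0.74 0 0.3
-0.17 -0 0.3 0 -0.75 0 0.3; -0.15 -0 0.32 0 -0.74 0 0.3; 0 0.63 -0 0 -0 0 0.3; 0 0.63 -0 0 -0 0 0.3; 0 0.64 -0 0 -0 0 0.3
0 0 0 0 0 0 0.3; 0 0 0 0 0 0 0.3; 0 0 0 0 0 0 0.3; 0 0 0 0 0 0 0.3; 0 0 0 0 0 0 0.3
end [0.4701 0.0831 0.075 ]
```

Emit:
apply_moves(plan="0 -0.68 0 0.01 0 -0.01 0.3; 0 -0.67 0.01 0 0 0 0.3; 0.01 -0.68 0 0.01 0 -0.01 0.3; -0.34 0 -0.01 0 -0.74 0 0.3; -0.34 0 0.03 0 -0.74 0 0.3")

```text
time_s: 12.6
eef_pos: [0.5266, -0.1154, 0.1704]
eef_rot: [0.597, -0.597, 0.378, -0.379]
wrist_force: [-1.6, -0.9, -2.3]
opening: 0.617
```

Emit:
apply_moves(plan="-0.34 0 0.06 0 -0.74 0 0.3; -0.33 0 0.09 0 -0.74 0 0.3; -0.32 0 0.11 0 -0.75 0 0.3; -0.31 0 0.14 0 -0.74 0 0.3; -0.3 0 0.17 0 -0.75 0 0.3")

```text
time_s: 13.1
eef_pos: [0.5023, -0.0322, 0.1687]
eef_rot: [-0.666, 0.667, -0.237, 0.236]
wrist_force: [-0.5, 1.1, -1.7]
opening: 0.62
```

Emit:
apply_moves(plan="-0.28 0 0.2 0 -0.74 0 0.3; -0.26 0 0.22 0 -0.75 0 0.3; -0.24 0 0.24 0 -0.74 0 0.3; -0.22 0 0.27 0 -0.75 0 0.3; -0.2 0 0.28 0 -0.74 0 0.3")

```text
time_s: 13.6
eef_pos: [0.479, 0.0503, 0.1688]
eef_rot: [-0.702, 0.702, -0.084, 0.082]
wrist_force: [-0.8, 1.0, -1.4]
opening: 0.617
```

Emit:
apply_moves(plan="-0.17 0 0.3 0 -0.75 0 0.3; -0.15 0 0.32 0 -0.74 0 0.3; 0 0.63 0 0 0 0 0.3; 0 0.63 0 0 0 0 0.3; 0 0.64 0 0 0 0 0.3")

```text
time_s: 14.1
eef_pos: [0.4695, 0.0833, 0.0733]
eef_rot: [-0.707, 0.707, -0.021, 0.021]
wrist_force: [0.6, 0.0, -1.6]
opening: 0.621
```

Emit:
apply_moves(plan="0 0 0 0 0 0 0.3; 0 0 0 0 0 0 0.3; 0 0 0 0 0 0 0.3; 0 0 0 0 0 0 0.3; 0 0 0 0 0 0 0.3")

```text
time_s: 14.6
eef_pos: [0.4715, 0.0829, 0.0767]
eef_rot: [-0.707, 0.707, -0.02, 0.022]
wrist_force: [1.1, 0.2, -1.9]
opening: 0.621
```

```bash
python3 - <<'E'
from h import *
snap("w8")
im=ctrl.camera("scene");cv2.imwrite("pics/s8.png",im[:,:,::-1])
crop("pics/s8.png","pics/s8c.png",320,160,530,280,3.5)
E
```

```text
14.6 [0.4715 0.0829 0.0767] -3.43
```

View pics/w8.png

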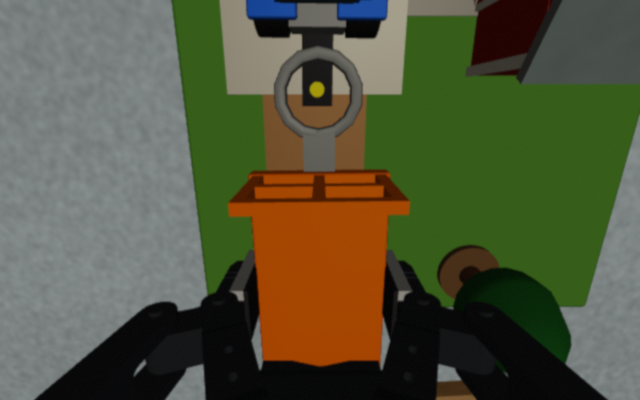

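View pics/s8c.png

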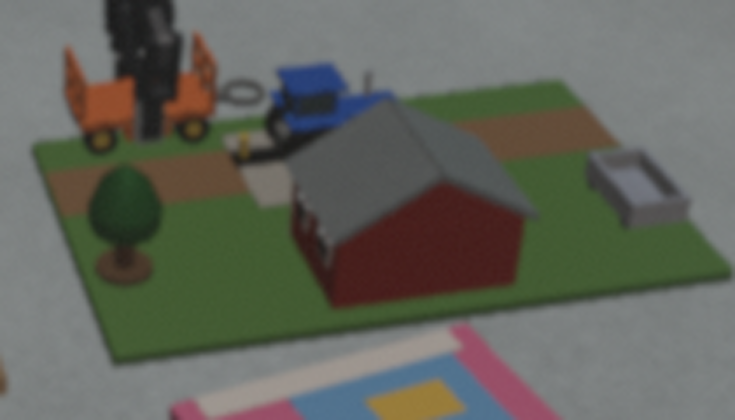

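```bash
python3 - <<'E'
from h import *
c=ld("w8")
e=onz((318.3,93.5),.0827,c); g=onz((317,89.5),.044,c);print(e,g,e-g)
o,p,R=state(); d=(g-e)[:2]
a=-np.radians(3.4)
t=p[:2]+d
go([((t[0],t[1],.05),a),((t[0],t[1],.031),a)],.3,sync=True,hold=2,vmax=.4)
E
```

```text
[0.4760782  0.16072572 0.0827    ] [0.47556158 0.16334888 0.044     ] [ 0.00051662 -0.00262315  0.0387    ]
-0.01 0.26 0.03 0 -0 0.01 0.3; -0 0.27 0.02 0 -0 0.01 0.3; -0 0.38 0 0 -0 0 0.3; 0 0 0 0 0 0 0.3; 0 0 0 0 0 0 0.3
end [0.4708 0.0854 0.0308]
```

Emit:
apply_moves(plan="-0.01 0.26 0.03 0 0 0.01 0.3; 0 0.27 0.02 0 0 0.01 0.3; 0 0.38 0 0 0 0 0.3; 0 0 0 0 0 0 0.3; 0 0 0 0 0 0 0.3")

```text
time_s: 15.2
eef_pos: [0.4692, 0.0856, 0.0284]
eef_rot: [-0.707, 0.707, -0.023, 0.02]
wrist_force: [0.5, 0.4, -2.9]
opening: 0.619
```

```bash
python3 - <<'E'
from h import *
snap("w9"); print(ctrl.get_obs()["wrist_force"])
E
```

```text
15.2 [0.4692 0.0856 0.0284] -3.42
[-0.46670185  0.00946945 -1.72909706]
```

View pics/w9.png

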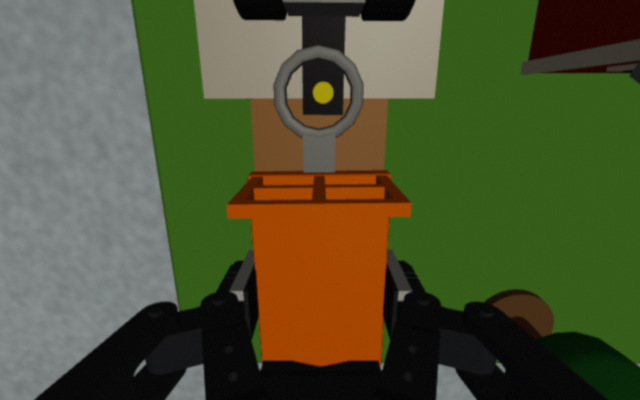

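Emit:
apply_moves(plan="0 0 0 0 0 0 0.3; 0 0 0 0 0 0 0.68; 0 0 0 0 0 0 0.72; 0 0 0 0 0 0 0.78; 0 0 0 0 0 0 0.8")

```text
time_s: 15.75
eef_pos: [0.4703, 0.0854, 0.0301]
eef_rot: [-0.707, 0.707, -0.021, 0.021]
wrist_force: [-1.0, 0.1, 1.2]
opening: 0.799
```

Emit:
apply_moves(plan="0 -0.2 0 0 0 0 0.8; 0 -0.5 0 0 0 0 0.8; 0 -0.7 0 0 0 0 0.8; 0 -0.7 0 0 0 0 0.8; 0 -0.7 0 0 0 0 0.8")

```text
time_s: 16.25
eef_pos: [0.4702, 0.0855, 0.172]
eef_rot: [-0.707, 0.707, -0.021, 0.021]
wrist_force: [0.1, 0.6, -0.5]
opening: 0.796
```

```bash
python3 - <<'E'
from h import *
snap("w10")
E
```

```text
16.25 [0.4702 0.0855 0.172 ] -3.42
```

View pics/w10.png

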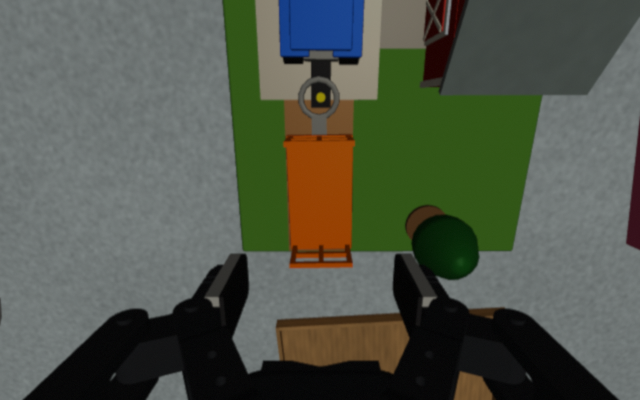

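```bash
python3 - <<'E'
from h import *
c1=ld("w1");c2=ld("w2");c10=ld("w10")
m=lambda s,x,y:(lambda u,v:((u+.5)/s-.5+x,(v+.5)/s-.5+y)); g1=m(2.5,180,0);g2=m(2,120,0);t1=m(5.3,330,130);ct=cal("top")
for f,c,ps in [(g1,c1,[(355,312),(413,325),(388,421),(332,405)]),(g2,c2,[(147,273),(221,283),(208,383),(139,370)]),(t1,ct,[(374,301),(432,316),(410,414),(350,400)])]:
    P=[onz(f(*p),.038,c) for p in ps]; d=P[0]+P[1]-P[2]-P[3]
    print(np.mean(P,0),np.degrees(np.arctan2(d[1],d[0])),np.linalg.norm(d)/2)
P=[onz(p,.042,c10) for p in [(287.5,147),(352.5,147),(352,246),(289.5,246)]]; print("bed",np.round(P,4),np.mean(P,0))
print("eye",onz((318.7,97),.035,c10),"peg",onz((320.5,97),.044,c10))
E
```

```text
[ 0.48069135 -0.25901253  0.038     ] -13.562660641826728 0.05419785557608219
[ 0.47904385 -0.25987094  0.038     ] -12.315056843916993 0.05206772430091345
[ 0.47889311 -0.25972609  0.038     ] -13.449678471508157 0.05734752250541493
bed [[0.4468 0.1268 0.042 ]
 [0.4991 0.1237 0.042 ]
 [0.496  0.0363 0.042 ]
 [0.4407 0.0396 0.042 ]] [0.47065335 0.08157922 0.042     ]
eye [0.47422018 0.16363077 0.035     ] peg [0.47563035 0.1634564  0.044     ]
```

```bash
python3 - <<'E'
from h import *
o,p,R=state(); print(np.round(o["q"],2))
y=np.radians(-103.2)+np.pi
B=(.4792,-.2596)
go([((.46,-.1,.22),np.radians(40)),((B[0],B[1],.15),y),((B[0],B[1],.1),y)],.7,sync=True,hold=2,vmax=.92)
E
```

```text
[-0.07  0.03  1.91 -0.    1.19 -0.01]
-0.01 -0.12 -0.53 0 -0.9 0.01 0.7; -0.06 -0.12 -0.53 0.01 -0.9 0.01 0.7; -0.12 -0.12 -0.52 0 -0.9 0.01 0.7; -0.18 -0.12 -0.5 0.01 -0.9 0.01 0.7; -0.23 -0.12 -0.48 0 -0.9 0.01 0.7
-0.28 -0.12 -0.45 0 -0.91 0.01 0.7; -0.32 -0.12 -0.42 0.01 -0.9 0 0.7; -0.29 0.23 -0.45 0 -0.89 0 0.7; -0.34 0.23 -0.41 0 -0.89 0 0.7; -0.38 0.24 -0.38 0 -0.89 0 0.7
-0.42 0.23 -0.33 0 -0.9 0 0.7; -0.46 0.24 -0.29 0 -0.89 0 0.7; -0.48 0.23 -0.23 0 -0.9 0 0.7; 0 0.5 -0 0 0 0 0.7; 0 0.5 -0 0 0 0 0.7
0 0 0 0 0 0 0.7; 0 0 0 0 0 0 0.7; 0 0 0 0 0 0 0.7; 0 0 0 0 0 0 0.7; 0 0 0 0 0 0 0.7
end [ 0.4791 -0.2596  0.1   ]
```

```bash
python3 - <<'E'
from h import *
y=np.radians(-103.2)
B=(.4792,-.2596)
go([((.46,-.1,.22),np.radians(-52)),((B[0],B[1],.15),y),((B[0],B[1],.1),y)],.7,sync=True,hold=2,vmax=.92)
E
```

```text
-0.01 -0.1 -0.46 -0 0.88 0.01 0.7; 0.04 -0.11 -0.46 -0 0.88 0.01 0.7; 0.09 -0.1 -0.46 -0 0.88 0.01 0.7; 0.14 -0.11 -0.44 -0 0.89 0.01 0.7; 0.19 -0.1 -0.43 -0.01 0.88 0.01 0.7
0.23 -0.11 -0.4 -0 0.89 0 0.7; 0.27 -0.1 -0.38 -0.01 0.88 0.01 0.7; 0.31 -0.11 -0.35 -0 0.89 0 0.7; 0.31 0.16 -0.18 -0 0.83 0 0.7; 0.32 0.16 -0.15 -0 0.83 0 0.7
0.34 0.15 -0.12 -0 0.83 0 0.7; 0.35 0.16 -0.09 -0 0.83 0 0.7; 0.35 0.15 -0.05 -0 0.82 0 0.7; 0.36 0.16 -0.02 -0 0.83 0 0.7; 0.36 0.15 0.02 -0 0.82 0 0.7
0.35 0.16 0.05 -0 0.83 0 0.7; 0.34 0.15 0.09 -0 0.82 0 0.7; 0 0.5 -0 -0 0 0 0.7; 0 0.5 -0 -0 0 0 0.7; 0 0 0 0 0 0 0.7
0 0 0 0 0 0 0.7; 0 0 0 0 0 0 0.7; 0 0 0 0 0 0 0.7; 0 0 0 0 0 0 0.7; 0 0 0 0 0 0 0.7
end [ 0.4794 -0.2594  0.1002]
```

Emit:
apply_moves(plan="-0.01 -0.1 -0.46 0 0.88 0.01 0.7; 0.04 -0.11 -0.46 0 0.88 0.01 0.7; 0.09 -0.1 -0.46 0 0.88 0.01 0.7; 0.14 -0.11 -0.44 0 0.89 0.01 0.7; 0.19 -0.1 -0.43 -0.01 0.88 0.01 0.7")

```text
time_s: 16.8
eef_pos: [0.4617, -0.0311, 0.1968]
eef_rot: [-0.676, 0.677, -0.209, 0.204]
wrist_force: [-0.4, -0.4, 0.2]
opening: 0.699
```

Emit:
apply_moves(plan="0.23 -0.11 -0.4 0 0.89 0 0.7; 0.27 -0.1 -0.38 -0.01 0.88 0.01 0.7; 0.31 -0.11 -0.35 0 0.89 0 0.7; 0.31 0.16 -0.18 0 0.83 0 0.7; 0.32 0.16 -0.15 0 0.83 0 0.7")

```text
time_s: 17.3
eef_pos: [0.4615, -0.1363, 0.1968]
eef_rot: [-0.599, 0.602, -0.375, 0.371]
wrist_force: [-0.7, -0.8, -0.5]
opening: 0.702
```

Emit:
apply_moves(plan="0.34 0.15 -0.12 0 0.83 0 0.7; 0.35 0.16 -0.09 0 0.83 0 0.7; 0.35 0.15 -0.05 0 0.82 0 0.7; 0.36 0.16 -0.02 0 0.83 0 0.7; 0.36 0.15 0.02 0 0.82 0 0.7")

```text
time_s: 17.8
eef_pos: [0.4715, -0.2251, 0.1575]
eef_rot: [0.489, -0.493, 0.511, -0.507]
wrist_force: [0.0, 0.7, 1.4]
opening: 0.703
```

Emit:
apply_moves(plan="0.35 0.16 0.05 0 0.83 0 0.7; 0.34 0.15 0.09 0 0.82 0 0.7; 0 0.5 0 0 0 0 0.7; 0 0.5 0 0 0 0 0.7; 0 0 0 0 0 0 0.7")

```text
time_s: 18.3
eef_pos: [0.4728, -0.2578, 0.0889]
eef_rot: [0.436, -0.442, 0.559, -0.55]
wrist_force: [-0.0, -0.3, -0.2]
opening: 0.702
```

Emit:
apply_moves(plan="0 0 0 0 0 0 0.7; 0 0 0 0 0 0 0.7; 0 0 0 0 0 0 0.7; 0 0 0 0 0 0 0.7; 0 0 0 0 0 0 0.7")

```text
time_s: 18.8
eef_pos: [0.4753, -0.2595, 0.0924]
eef_rot: [0.437, -0.442, 0.556, -0.552]
wrist_force: [-0.0, -0.4, 0.3]
opening: 0.698
```

```bash
python3 - <<'E'
from h import *
snap("w11")
im=ctrl.camera("top");cv2.imwrite("pics/top11.png",im[:,:,::-1])
crop("pics/top11.png","pics/t11.png",160,120,480,255,2.5)
y=np.radians(-103.2)
B=(.4792,-.2596)
go([((B[0],B[1],.05),y),((B[0],B[1],.02),y)],.7,sync=True,hold=2,vmax=.6)
E
```

```text
18.8 [ 0.4753 -0.2595  0.0924] -103.18
-0.01 0.42 0.04 0.04 0 0.01 0.7; -0.01 0.42 0.05 0.03 0 0.01 0.7; 0 0.6 -0 0 0 -0 0.7; 0 0 0 0 0 0 0.7; 0 0 0 0 0 0 0.7
end [ 0.4794 -0.2594  0.02  ]
```

View pics/w11.png

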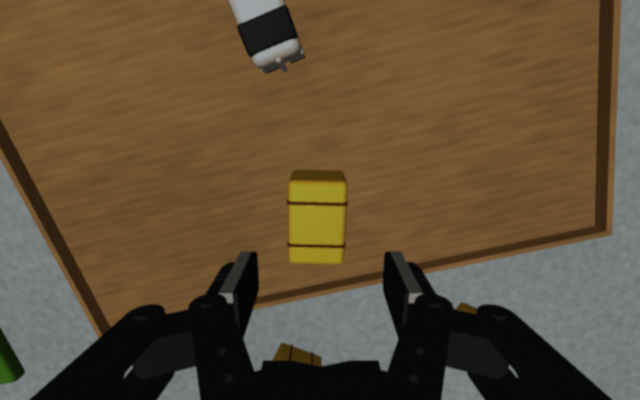

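View pics/t11.png

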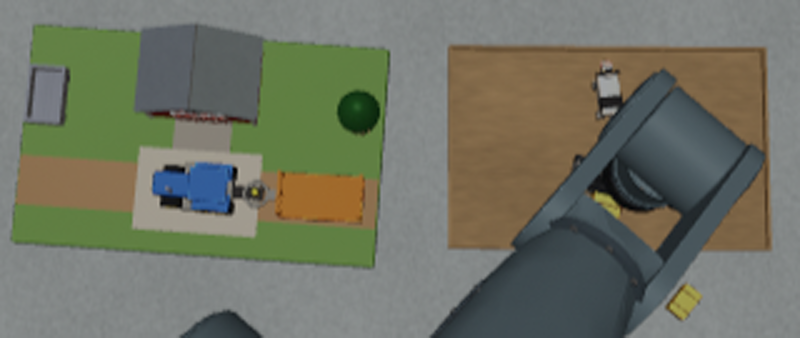

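Emit:
apply_moves(plan="-0.01 0.42 0.04 0.04 0 0.01 0.7; -0.01 0.42 0.05 0.03 0 0.01 0.7; 0 0.3 0 0 0 0 0.7; 0 0.3 0 0 0 0 0.7; 0 0 0 0 0 0 0.7")

```text
time_s: 19.4
eef_pos: [0.4779, -0.2582, 0.0174]
eef_rot: [0.439, -0.44, 0.556, -0.552]
wrist_force: [-0.2, 0.5, -0.1]
opening: 0.701
```

Emit:
apply_moves(plan="0 0 0 0 0 0 0.6; 0 0 0 0 0 0 0.45; 0 0 0 0 0 0 0.2; 0 0 0 0 0 0 0.2; 0 0 0 0 0 0 0.2")

```text
time_s: 19.9
eef_pos: [0.4801, -0.26, 0.0208]
eef_rot: [-0.439, 0.439, -0.554, 0.554]
wrist_force: [-0.3, 0.4, 5.8]
opening: 0.409
```

Emit:
apply_moves(plan="0 0 0 0 0 0 0.2; 0 -0.5 0 0 0 0 0.2; 0 -0.7 0 0 0 0 0.2; 0 -0.7 0 0 0 0 0.2; 0 -0.7 0 0 0 0 0.2")

```text
time_s: 20.4
eef_pos: [0.479, -0.2591, 0.1508]
eef_rot: [0.439, -0.439, 0.555, -0.554]
wrist_force: [0.8, -1.2, -0.5]
opening: 0.407
```

```bash
python3 - <<'E'
from h import *
snap("w12")
a=np.radians(-3.4); T=(.4702,.0856)
go([((.46,-.08,.2),np.radians(-52)),((T[0],T[1],.19),a),((T[0],T[1],.11),a)],.2,sync=True,hold=2,vmax=.8)
E
```

```text
20.4 [ 0.479  -0.2591  0.1508] -103.19
-0.34 -0.09 -0.12 -0 -0.74 0.01 0.2; -0.35 -0.09 -0.09 -0 -0.74 0.01 0.2; -0.36 -0.09 -0.06 -0.01 -0.75 0 0.2; -0.37 -0.09 -0.03 -0 -0.74 0.01 0.2; -0.37 -0.08 0 -0.01 -0.75 0 0.2
-0.36 -0.09 0.03 -0 -0.74 0.01 0.2; -0.36 -0.08 0.07 -0.01 -0.75 0 0.2; -0.35 -0.08 0.1 -0 -0.74 0.01 0.2; -0.34 -0.09 0.13 -0.01 -0.75 0 0.2; -0.33 -0.08 0.16 -0 -0.74 0.01 0.2
-0.28 0.02 0.24 -0 -0.79 -0 0.2; -0.25 0.02 0.27 -0 -0.79 -0 0.2; -0.23 0.02 0.29 -0 -0.78 -0 0.2; -0.2 0.02 0.31 -0 -0.79 0 0.2; -0.16 0.02 0.33 -0 -0.78 0 0.2
-0.13 0.02 0.34 -0 -0.79 0 0.2; -0.1 0.03 0.36 -0 -0.78 0 0.2; -0.07 0.02 0.36 -0 -0.79 0 0.2; -0.04 0.03 0.37 -0 -0.78 0 0.2; 0 0.8 -0 -0 -0 0 0.2
0 0.8 -0 -0 -0 0 0.2; 0 0 0 0 0 0 0.2; 0 0 0 0 0 0 0.2; 0 0 0 0 0 0 0.2; 0 0 0 0 0 0 0.2
end [0.47   0.0856 0.1099]
```

View pics/w12.png

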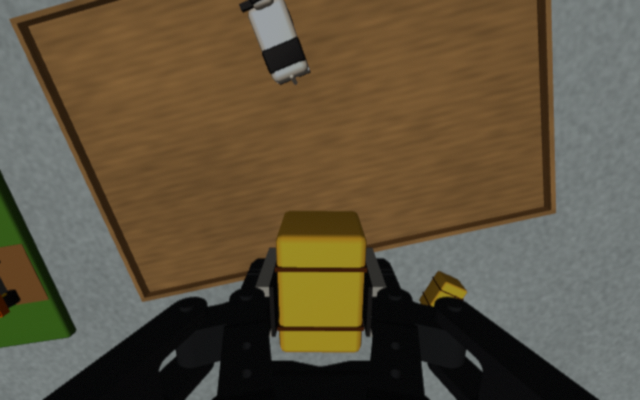

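Emit:
apply_moves(plan="-0.34 -0.09 -0.12 0 -0.74 0.01 0.2; -0.35 -0.09 -0.09 0 -0.74 0.01 0.2; -0.36 -0.09 -0.06 -0.01 -0.75 0 0.2; -0.37 -0.09 -0.03 0 -0.74 0.01 0.2; -0.37 -0.08 0 -0.01 -0.75 0 0.2")

```text
time_s: 20.95
eef_pos: [0.4686, -0.1679, 0.1719]
eef_rot: [0.552, -0.551, 0.444, -0.44]
wrist_force: [0.1, -0.6, -1.3]
opening: 0.412
```

Emit:
apply_moves(plan="-0.36 -0.09 0.03 0 -0.74 0.01 0.2; -0.36 -0.08 0.07 -0.01 -0.75 0 0.2; -0.35 -0.08 0.1 0 -0.74 0.01 0.2; -0.34 -0.09 0.13 -0.01 -0.75 0 0.2; -0.33 -0.08 0.16 0 -0.74 0.01 0.2")

```text
time_s: 21.45
eef_pos: [0.4576, -0.0775, 0.1934]
eef_rot: [0.637, -0.635, 0.312, -0.306]
wrist_force: [-0.5, 0.3, -0.4]
opening: 0.41
```

Emit:
apply_moves(plan="-0.28 0.02 0.24 0 -0.79 0 0.2; -0.25 0.02 0.27 0 -0.79 0 0.2; -0.23 0.02 0.29 0 -0.78 0 0.2; -0.2 0.02 0.31 0 -0.79 0 0.2; -0.16 0.02 0.33 0 -0.78 0 0.2")

```text
time_s: 21.95
eef_pos: [0.4631, 0.0145, 0.1887]
eef_rot: [0.692, -0.689, 0.155, -0.149]
wrist_force: [0.7, -0.9, -0.8]
opening: 0.413
```

Emit:
apply_moves(plan="-0.13 0.02 0.34 0 -0.79 0 0.2; -0.1 0.03 0.36 0 -0.78 0 0.2; -0.07 0.02 0.36 0 -0.79 0 0.2; -0.04 0.03 0.37 0 -0.78 0 0.2; 0 0.4 0 0 0 0 0.2")

```text
time_s: 22.45
eef_pos: [0.4693, 0.0892, 0.1662]
eef_rot: [0.709, -0.704, 0.02, -0.019]
wrist_force: [0.5, 0.1, -0.6]
opening: 0.412
```

Emit:
apply_moves(plan="0 0.4 0 0 0 0 0.2; 0 0 0 0 0 0 0.2; 0 0 0 0 0 0 0.2; 0 0 0 0 0 0 0.2; 0 0 0 0 0 0 0.2")

```text
time_s: 22.95
eef_pos: [0.4683, 0.0875, 0.1455]
eef_rot: [0.709, -0.705, 0.023, -0.02]
wrist_force: [0.0, -0.2, -0.3]
opening: 0.409
```

```bash
python3 - <<'E'
from h import *
snap("w13")
E
```

```text
22.95 [0.4683 0.0875 0.1455] -3.44
```

View pics/w13.png

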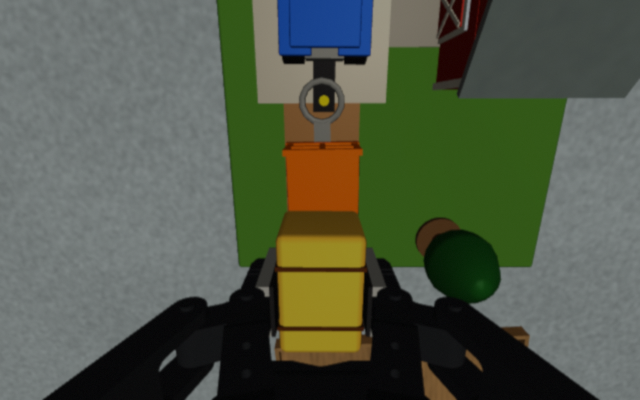

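```bash
python3 - <<'E'
from h import *
a=np.radians(-3.4); T=(.4702,.0856)
go([((T[0],T[1],.085),a),((T[0],T[1],.0605),a)],.2,sync=True,hold=1,vmax=.6)
E
```

```text
0.02 0.4 -0.01 -0.02 -0 -0.01 0.2; 0.01 0.4 -0.01 -0.01 -0 -0.02 0.2; 0.02 0.41 -0.02 -0.02 -0.01 -0.01 0.2; -0 0.49 0 0 0 -0 0.2; 0 0 0 0 0 0 0.2
end [0.4704 0.0856 0.0604]
```

Emit:
apply_moves(plan="0.02 0.4 -0.01 -0.02 0 -0.01 0.2; 0.01 0.4 -0.01 -0.01 0 -0.02 0.2; 0.02 0.41 -0.02 -0.02 -0.01 -0.01 0.2; 0 0.25 0 0 0 0 0.2; 0 0.24 0 0 0 0 0.2")

```text
time_s: 23.5
eef_pos: [0.4698, 0.0857, 0.0591]
eef_rot: [0.707, -0.707, 0.021, -0.02]
wrist_force: [-0.0, -0.5, -0.3]
opening: 0.408
```

Emit:
apply_moves(plan="0 0 0 0 0 0 0.2; 0 0 0 0 0 0 0.2; 0 0 0 0 0 0 0.2; 0 0 0 0 0 0 0.2; 0 0 0 0 0 0 0.2")

```text
time_s: 24.0
eef_pos: [0.4697, 0.0858, 0.0597]
eef_rot: [0.707, -0.707, 0.021, -0.02]
wrist_force: [0.2, -0.8, -1.0]
opening: 0.407
```

Emit:
apply_moves(plan="0 0.02 0 0 0 0 0.43; 0 0 0 0 0 0 0.48; 0 0 0 0 0 0 0.55; 0 0 0 0 0 0 0.6; 0 0 0 0 0 0 0.6")

```text
time_s: 24.5
eef_pos: [0.4695, 0.0858, 0.0584]
eef_rot: [0.707, -0.707, 0.021, -0.02]
wrist_force: [-0.1, 0.0, -0.4]
opening: 0.601
```

Emit:
apply_moves(plan="0 -0.2 0 0 0 0 0.6; 0 -0.5 0 0 0 0 0.6; 0 -0.8 0 0 0 0 0.6; 0 -0.8 0 0 0 0 0.6; 0 -0.4 0 0 0 0 0.6")

```text
time_s: 25.0
eef_pos: [0.4715, 0.0857, 0.1979]
eef_rot: [-0.707, 0.707, -0.019, 0.022]
wrist_force: [0.2, -0.8, -0.2]
opening: 0.599
```

```bash
python3 - <<'E'
from h import *
snap("w14")
C=(.601,-.2587)
go([((.5,-.1,.24),np.radians(-52)),((.53,-.25,.2),np.radians(-90))],.8,sync=True,hold=2,vmax=.85)
E
```

```text
25.0 [0.4715 0.0857 0.1979] -3.35
0.08 -0.09 -0.41 -0 0.79 0.01 0.8; 0.12 -0.09 -0.4 -0 0.79 0.01 0.8; 0.16 -0.09 -0.38 -0 0.79 0.01 0.8; 0.2 -0.09 -0.37 -0 0.78 0 0.8; 0.23 -0.09 -0.35 -0 0.79 0 0.8
0.26 -0.09 -0.32 -0.01 0.78 0.01 0.8; 0.29 -0.08 -0.3 -0 0.79 0 0.8; 0.32 -0.09 -0.27 -0.01 0.78 0.01 0.8; 0.34 -0.08 -0.24 -0 0.79 0 0.8; 0.39 0.11 -0.2 -0 0.79 0 0.8
0.41 0.11 -0.16 -0 0.79 0 0.8; 0.42 0.12 -0.12 -0 0.79 0 0.8; 0.43 0.11 -0.08 -0 0.79 0 0.8; 0.43 0.12 -0.04 -0 0.79 0 0.8; 0.44 0.11 0.01 -0 0.79 0 0.8
0.43 0.12 0.05 -0 0.78 0 0.8; 0 0 0 0 0 0 0.8; 0 0 0 0 0 0 0.8; 0 0 0 0 0 0 0.8; 0 0 0 0 0 0 0.8
end [ 0.5301 -0.2498  0.1999]
```

View pics/w14.png

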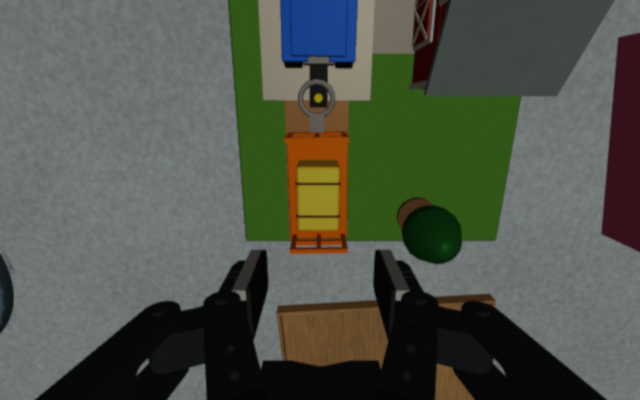

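Emit:
apply_moves(plan="0.08 -0.09 -0.41 0 0.79 0.01 0.8; 0.12 -0.09 -0.4 0 0.79 0.01 0.8; 0.16 -0.09 -0.38 0 0.79 0.01 0.8; 0.2 -0.09 -0.37 0 0.78 0 0.8; 0.23 -0.09 -0.35 0 0.79 0 0.8")

```text
time_s: 25.55
eef_pos: [0.4848, -0.0183, 0.2162]
eef_rot: [-0.682, 0.682, -0.189, 0.185]
wrist_force: [0.1, -0.8, 0.1]
opening: 0.8
```

Emit:
apply_moves(plan="0.26 -0.09 -0.32 -0.01 0.78 0.01 0.8; 0.29 -0.08 -0.3 0 0.79 0 0.8; 0.32 -0.09 -0.27 -0.01 0.78 0.01 0.8; 0.34 -0.08 -0.24 0 0.79 0 0.8; 0.39 0.11 -0.2 0 0.79 0 0.8")

```text
time_s: 26.05
eef_pos: [0.5019, -0.1225, 0.2286]
eef_rot: [-0.618, 0.621, -0.343, 0.339]
wrist_force: [-0.3, 0.8, -0.4]
opening: 0.798
```

Emit:
apply_moves(plan="0.41 0.11 -0.16 0 0.79 0 0.8; 0.42 0.12 -0.12 0 0.79 0 0.8; 0.43 0.11 -0.08 0 0.79 0 0.8; 0.43 0.12 -0.04 0 0.79 0 0.8; 0.44 0.11 0.01 0 0.79 0 0.8")

```text
time_s: 26.55
eef_pos: [0.5223, -0.2293, 0.1982]
eef_rot: [-0.52, 0.524, -0.48, 0.474]
wrist_force: [0.5, 0.0, -0.1]
opening: 0.801
```

Emit:
apply_moves(plan="0.43 0.12 0.05 0 0.78 0 0.8; 0 0 0 0 0 0 0.8; 0 0 0 0 0 0 0.8; 0 0 0 0 0 0 0.8; 0 0 0 0 0 0 0.8")

```text
time_s: 27.05
eef_pos: [0.5269, -0.2489, 0.1927]
eef_rot: [-0.498, 0.503, -0.502, 0.497]
wrist_force: [-0.2, -0.5, 0.7]
opening: 0.8
```

```bash
python3 - <<'E'
from h import *
snap("w15")
crop("pics/w15.png","pics/w15c.png",220,40,420,190,4)
crop("pics/w2.png","pics/w2d.png",150,0,240,80,8)
E
```

```text
27.05 [ 0.5269 -0.2489  0.1927] -89.89
```

View pics/w15c.png

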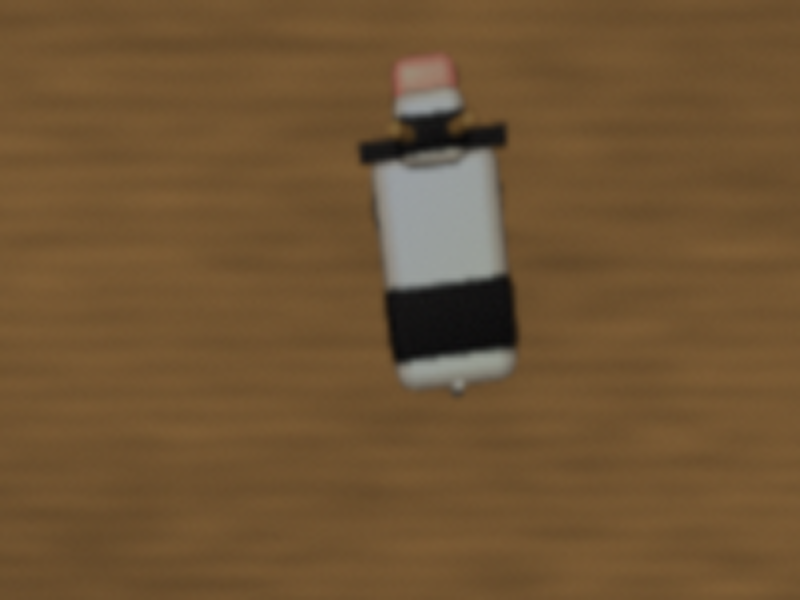

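View pics/w15.png

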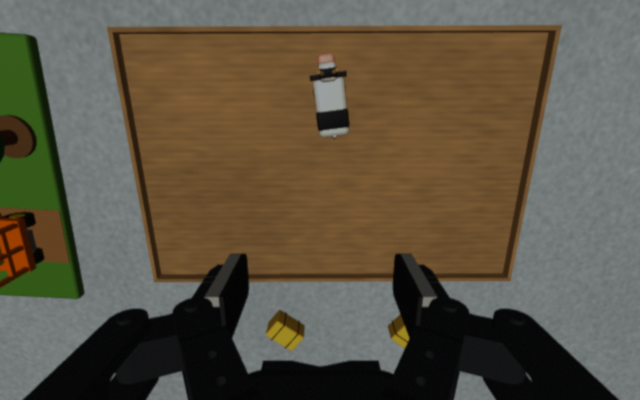

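```bash
python3 - <<'E'
from h import *
c=ld("w15");c1=ld("w1");c2=ld("w2");m=lambda s,x,y:(lambda u,v:((u+.5)/s-.5+x,(v+.5)/s-.5+y)); f=m(4,220,40);g1=m(2.5,180,0);g2=m(2,120,0)
F=onz(f(436,158),.047,c);B=onz(f(458,376),.047,c);print(F,B,(F+B)/2,np.degrees(np.arctan2(*(F-B)[1::-1])),np.linalg.norm(F-B))
print("width",onz(f(388,290),.047,c)-onz(f(511,277),.047,c))
# black band front-left, rear-left corners triangulated
print(tri([(f(388,290),c),(g1(349,144),c1),(g2(117,78),c2)]),tri([(f(511,277),c),(g1(400,139),c1),(g2(173,68),c2)]))
E
```

```text
[ 0.61939155 -0.25626297  0.047     ] [ 0.57639729 -0.26131952  0.047     ] [ 0.59789442 -0.25879125  0.047     ] 6.707736139631973 0.043290587716023204
width [-0.00263135  0.02534088  0.        ]
[ 0.59421404 -0.24617208  0.04237343] [ 0.59712334 -0.27214132  0.04350127]
```

```bash
python3 - <<'E'
from h import *
y=np.radians(-83.3); C=(.597,-.2589)
go([((*C,.12),y),((*C,.06),y),((*C,.029),y)],.7,sync=True,hold=2,vmax=.6)
E
```

```text
0.05 0.36 0.35 0.02 -0.24 -0 0.7; 0.06 0.36 0.35 0.02 -0.24 -0 0.7; 0.07 0.36 0.35 0.02 -0.24 -0 0.7; 0.08 0.37 0.35 0.01 -0.24 -0.01 0.7; 0 0.6 -0 0 -0 0 0.7
0 0.6 -0 0 -0 0 0.7; 0 0.31 -0 0 -0 0 0.7; 0 0.31 -0 0 -0 0 0.7; 0 0 0 0 0 0 0.7; 0 0 0 0 0 0 0.7
end [ 0.5972 -0.2588  0.0289]
```

Emit:
apply_moves(plan="0.05 0.36 0.35 0.02 -0.24 0 0.7; 0.06 0.36 0.35 0.02 -0.24 0 0.7; 0.07 0.36 0.35 0.02 -0.24 0 0.7; 0.08 0.37 0.35 0.01 -0.24 -0.01 0.7; 0 0 0 0 0 0 0.7")

```text
time_s: 27.6
eef_pos: [0.5969, -0.2582, 0.1165]
eef_rot: [-0.528, 0.529, -0.471, 0.468]
wrist_force: [-0.7, 0.2, 0.3]
opening: 0.698
```

Emit:
apply_moves(plan="0 0.6 0 0 0 0 0.7; 0 0.6 0 0 0 0 0.7; 0 0.31 0 0 0 0 0.7; 0 0.31 0 0 0 0 0.7; 0 0 0 0 0 0 0.7")

```text
time_s: 28.1
eef_pos: [0.5958, -0.2589, 0.0269]
eef_rot: [-0.528, 0.528, -0.471, 0.469]
wrist_force: [-0.8, 0.2, -0.6]
opening: 0.699
```

Emit:
apply_moves(plan="0 0 0 0 0 0 0.55; 0 0 0 0 0 0 0.4; 0 0 0 0 0 0 0.32; 0 0 0 0 0 0 0.1; 0 0 0 0 0 0 0.1")

```text
time_s: 28.6
eef_pos: [0.598, -0.2603, 0.03]
eef_rot: [-0.528, 0.528, -0.469, 0.471]
wrist_force: [-0.5, 0.8, 6.4]
opening: 0.294
```

Emit:
apply_moves(plan="0 0 0 0 0 0 0.1; 0 0 0 0 0 0 0.1; 0 -0.5 0 0 0 0 0.1; 0 -0.5 0 0 0 0 0.1; 0 0 0 0 0 0 0.1")

```text
time_s: 29.1
eef_pos: [0.5994, -0.2612, 0.0826]
eef_rot: [0.528, -0.528, 0.468, -0.473]
wrist_force: [0.5, -0.4, 0.3]
opening: 0.295
```

```bash
python3 - <<'E'
from h import *
snap("w16")
E
```

```text
29.1 [ 0.5994 -0.2612  0.0826] -83.38
```

View pics/w16.png

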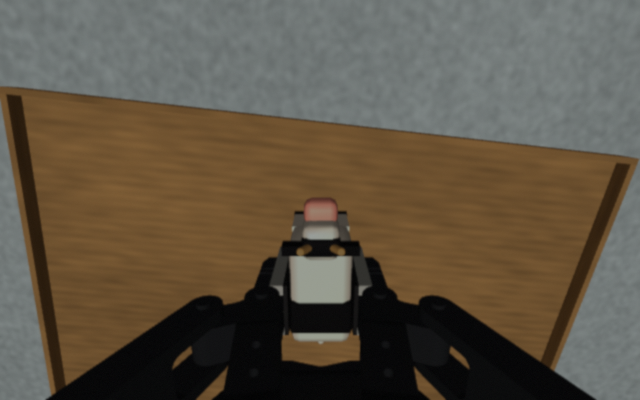

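```bash
python3 - <<'E'
from h import *
y=np.radians(-93.4)
go([((.597,-.2589,.2),np.radians(-83.3)),((.585,0,.22),np.radians(-88)),((.588,.346,.2),y),((.588,.346,.14),y)],.1,sync=True,hold=2,vmax=.7)
E
```

```text
-0.01 -0.6 -0 -0.01 -0 0.01 0.1; -0.01 -0.6 -0.01 -0 -0 0.01 0.1; -0.01 -0.59 -0 -0.01 -0.01 0 0.1; -0 -0.6 -0.01 -0 -0 0.01 0.1; -0.65 -0.05 0.05 -0 0.09 -0 0.1
-0.65 -0.05 0.04 -0 0.08 -0 0.1; -0.65 -0.05 0.03 -0 0.09 -0 0.1; -0.65 -0.05 0.02 -0 0.08 -0 0.1; -0.65 -0.05 0.02 -0 0.09 -0 0.1; -0.64 -0.05 0.01 -0 0.08 -0 0.1
-0.65 -0.05 0.01 -0 0.09 -0 0.1; -0.64 -0.05 -0 -0 0.08 -0 0.1; -0.69 0.04 0.03 -0 0.08 -0 0.1; -0.69 0.04 0.02 -0 0.08 -0 0.1; -0.69 0.04 0.02 -0 0.08 -0 0.1
-0.69 0.04 0.01 -0 0.08 -0 0.1; -0.69 0.04 0 -0 0.08 -0 0.1; -0.69 0.04 -0 -0 0.08 -0 0.1; -0.69 0.04 -0.01 -0 0.08 -0 0.1; -0.7 0.04 -0.02 -0 0.08 -0 0.1
-0.69 0.04 -0.02 -0 0.07 -0 0.1; -0.7 0.05 -0.03 -0 0.08 -0 0.1; 0 0.6 0 -0 -0 -0 0.1; 0 0.6 0 -0 -0 -0 0.1; 0 0 0 0 0 0 0.1
0 0 0 0 0 0 0.1; 0 0 0 0 0 0 0.1; 0 0 0 0 0 0 0.1; 0 0 0 0 0 0 0.1; 0 0 0 0 0 0 0.1
end [0.5878 0.3461 0.1399]
```

Emit:
apply_moves(plan="-0.01 -0.6 0 -0.01 0 0.01 0.1; -0.01 -0.6 -0.01 0 0 0.01 0.1; -0.01 -0.59 0 -0.01 -0.01 0 0.1; 0 -0.6 -0.01 0 0 0.01 0.1; -0.65 -0.05 0.05 0 0.09 0 0.1")

```text
time_s: 29.65
eef_pos: [0.5964, -0.2299, 0.2042]
eef_rot: [0.525, -0.525, 0.473, -0.475]
wrist_force: [0.6, 0.6, -0.5]
opening: 0.294
```

Emit:
apply_moves(plan="-0.65 -0.05 0.04 0 0.08 0 0.1; -0.65 -0.05 0.03 0 0.09 0 0.1; -0.65 -0.05 0.02 0 0.08 0 0.1; -0.65 -0.05 0.02 0 0.09 0 0.1; -0.64 -0.05 0.01 0 0.08 0 0.1")

```text
time_s: 30.15
eef_pos: [0.586, -0.0624, 0.212]
eef_rot: [-0.513, 0.514, -0.488, 0.484]
wrist_force: [-0.0, -0.1, 0.4]
opening: 0.297
```

Emit:
apply_moves(plan="-0.65 -0.05 0.01 0 0.09 0 0.1; -0.64 -0.05 0 0 0.08 0 0.1; -0.69 0.04 0.03 0 0.08 0 0.1; -0.69 0.04 0.02 0 0.08 0 0.1; -0.69 0.04 0.02 0 0.08 0 0.1")

```text
time_s: 30.65
eef_pos: [0.5842, 0.1054, 0.2114]
eef_rot: [-0.501, 0.502, -0.501, 0.496]
wrist_force: [0.2, -0.7, -0.3]
opening: 0.294
```

Emit:
apply_moves(plan="-0.69 0.04 0.01 0 0.08 0 0.1; -0.69 0.04 0 0 0.08 0 0.1; -0.69 0.04 0 0 0.08 0 0.1; -0.69 0.04 -0.01 0 0.08 0 0.1; -0.7 0.04 -0.02 0 0.08 0 0.1")

```text
time_s: 31.15
eef_pos: [0.5854, 0.2782, 0.2016]
eef_rot: [0.488, -0.49, 0.512, -0.508]
wrist_force: [0.6, 0.2, -0.1]
opening: 0.292
```

Emit:
apply_moves(plan="-0.69 0.04 -0.02 0 0.07 0 0.1; -0.7 0.05 -0.03 0 0.08 0 0.1; 0 0.6 0 0 0 0 0.1; 0 0.6 0 0 0 0 0.1; 0 0 0 0 0 0 0.1")

```text
time_s: 31.65
eef_pos: [0.5825, 0.3456, 0.1321]
eef_rot: [0.481, -0.489, 0.518, -0.511]
wrist_force: [-1.3, -1.6, -1.5]
opening: 0.294
```

Emit:
apply_moves(plan="0 0 0 0 0 0 0.1; 0 0 0 0 0 0 0.1; 0 0 0 0 0 0 0.1; 0 0 0 0 0 0 0.1; 0 0 0 0 0 0 0.1")

```text
time_s: 32.15
eef_pos: [0.5873, 0.3469, 0.1404]
eef_rot: [0.485, -0.484, 0.516, -0.513]
wrist_force: [0.3, -0.1, -0.5]
opening: 0.293
```

```bash
python3 - <<'E'
from h import *
snap("w17")
y=np.radians(-93.4)
go([((.588,.346,.07),y),((.588,.346,.0395),y)],.1,sync=True,hold=2,vmax=.6)
E
```

```text
32.15 [0.5873 0.3469 0.1404] -93.44
0.01 0.47 0.01 0.01 -0 -0.01 0.1; 0 0.47 0.01 0.01 -0 -0.01 0.1; 0.01 0.46 0 0 -0.01 -0.01 0.1; -0 0.31 0 0 0 0 0.1; -0 0.3 0 0 0 0 0.1
0 0 0 0 0 0 0.1; 0 0 0 0 0 0 0.1; 0 0 0 0 0 0 0.1; 0 0 0 0 0 0 0.1; 0 0 0 0 0 0 0.1
end [0.588  0.3459 0.0395]
```

View pics/w17.png

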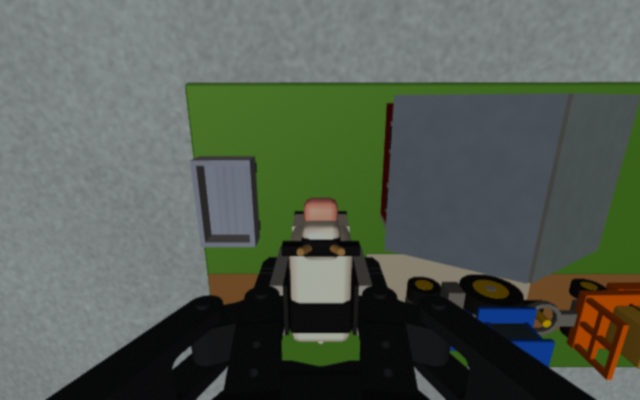

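Emit:
apply_moves(plan="0.01 0.47 0.01 0.01 0 -0.01 0.1; 0 0.47 0.01 0.01 0 -0.01 0.1; 0.01 0.46 0 0 -0.01 -0.01 0.1; 0 0.31 0 0 0 0 0.1; 0 0.3 0 0 0 0 0.1")

```text
time_s: 32.7
eef_pos: [0.5875, 0.3459, 0.038]
eef_rot: [0.485, -0.486, 0.515, -0.514]
wrist_force: [0.3, -0.5, 5.3]
opening: 0.295
```

Emit:
apply_moves(plan="0 0 0 0 0 0 0.1; 0 0 0 0 0 0 0.1; 0 0 0 0 0 0 0.1; 0 0 0 0 0 0 0.1; 0 0 0 0 0 0 0.1")

```text
time_s: 33.2
eef_pos: [0.5877, 0.3459, 0.0391]
eef_rot: [-0.485, 0.485, -0.514, 0.514]
wrist_force: [0.0, 0.8, -0.3]
opening: 0.292
```

Emit:
apply_moves(plan="0 0.02 0 0 0 0 0.1; 0 0 0 0 0 0 0.1; 0 0 0 0 0 0 0.34; 0 0 0 0 0 0 0.4; 0 0 0 0 0 0 0.45")

```text
time_s: 33.7
eef_pos: [0.5886, 0.3466, 0.0392]
eef_rot: [-0.486, 0.485, -0.514, 0.515]
wrist_force: [-0.5, 1.7, 6.1]
opening: 0.448
```

Emit:
apply_moves(plan="0 0 0 0 0 0 0.48; 0 -0.2 0 0 0 0 0.48; 0 -0.4 0 0 0 0 0.48; 0 -0.7 0 0 0 0 0.48; 0 -0.8 0 0 0 0 0.48")

```text
time_s: 34.2
eef_pos: [0.5863, 0.3451, 0.1423]
eef_rot: [0.483, -0.487, 0.515, -0.514]
wrist_force: [-0.0, -0.0, -0.1]
opening: 0.48
```

Emit:
apply_moves(plan="0 -0.8 -0.4 0 0 0 0.48; 0 -0.8 -0.6 0 0 0 0.48; 0 -0.6 -0.6 0 0 0 0.48; 0 0 0 0 0 0 0.48; 0 0 0 0 0 0 0.48")

```text
time_s: 34.7
eef_pos: [0.5078, 0.3508, 0.2542]
eef_rot: [-0.486, 0.485, -0.514, 0.515]
wrist_force: [-0.1, -0.3, 0.6]
opening: 0.479
```

```bash
python3 - <<'E'
from h import *
snap("w18")
im=ctrl.camera("scene");cv2.imwrite("pics/s18.png",im[:,:,::-1])
crop("pics/s18.png","pics/s18c.png",320,160,530,280,3.5)
E
```

```text
34.7 [0.5078 0.3508 0.2542] -93.32
```

View pics/w18.png

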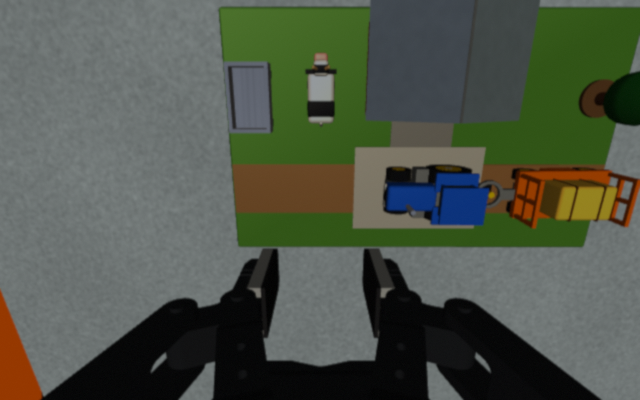

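View pics/s18c.png

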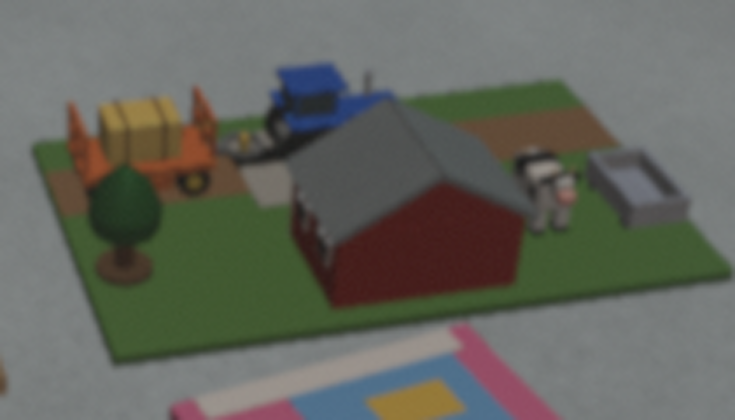

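Emit:
apply_moves(plan="0 -0.5 -0.8 0 0 0 0.48; 0 -0.5 -0.8 0 0 0 0.48; 0 0 0 0 0 0 0.48; 0 0 0 0 0 0 0.48; 0 0 0 0 0 0 0.48")

```text
time_s: 35.3
eef_pos: [0.4286, 0.3548, 0.301]
eef_rot: [0.483, -0.486, 0.515, -0.514]
wrist_force: [-0.3, -0.3, -0.9]
opening: 0.481
```

```bash
python3 - <<'E'
from h import *
im=ctrl.camera("top");cv2.imwrite("pics/top19.png",im[:,:,::-1])
crop("pics/top19.png","pics/t19.png",160,120,325,235,4.8)
E
```

```text
(no output)
```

View pics/t19.png

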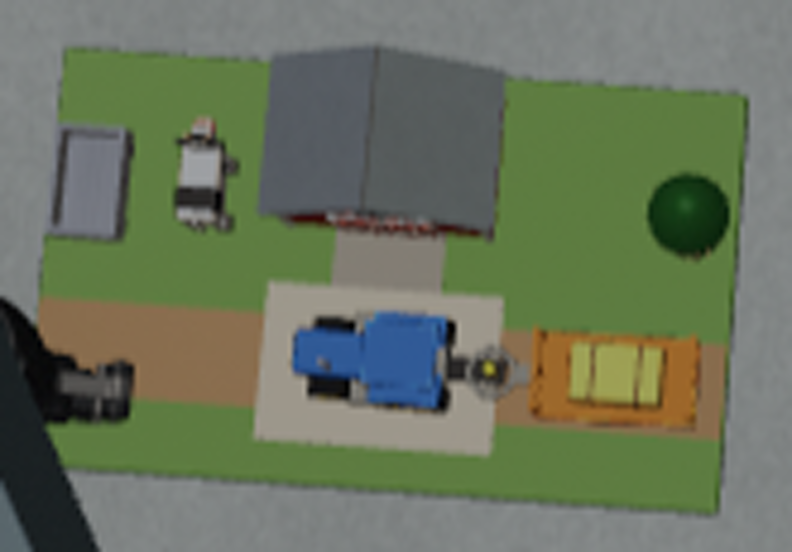

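```bash
python3 - <<'E'
from h import *
c=cal("top"); f=lambda p:((p[0]+.5)/4.8-.5+160,(p[1]+.5)/4.8-.5+120)
O=np.array([.6112,.2283]);a=np.radians(-3.4);M=np.array([[np.cos(a),np.sin(a)],[-np.sin(a),np.cos(a)]])
for n,p,z in [("peg",(489,369),.044),("eye",(489,368),.035),("bale",(617,374),.076),("rackF",(537,373),.076),("rackR",(697,381),.076),("cow",(201,178),.055),("tree",(688,214),.08),("nose",(295,352),.06)]:
    X=onz(f(p),z,c); print(n,np.round(X,4),"barn",np.round(M@(X[:2]-O),4))
print(ctrl.hand_in())
E
```

```text
peg [0.4754 0.1619 0.044 ] barn [-0.1317 -0.0744]
eye [0.477 0.163 0.035] barn [-0.1301 -0.0731]
bale [0.4697 0.0806 0.076 ] barn [-0.1325 -0.1558]
rackF [0.4698 0.1289 0.076 ] barn [-0.1353 -0.1076]
rackR [0.466  0.0323 0.076 ] barn [-0.1334 -0.2043]
cow [0.5909 0.3413 0.055 ] barn [-0.027   0.1115]
tree [0.5672 0.0391 0.08  ] barn [-0.0327 -0.1914]
nose [0.4827 0.2785 0.06  ] barn [-0.1312  0.0425]
the job is handed in; nothing more can be done
None
```

The farm is set out as asked and the job was handed in at about 35 s of the 125 s. No verdict was reported, so success rests on my own checks.

The tractor stands on the slab with its nose towards the trough. The trailer is hitched straight behind it with the eye over the peg. The large bale lies flat on the bed, and the cow stands upright between barn and trough. The tree did not move in the images, and the gripper was clear of everything at the end.

I measured the final positions from the top view:

| Item | Measured | Target or limit |
|---|---|---|
| Tractor, across the slab (barn x) | about -0.132 m | -0.148 to -0.118 m |
| Tractor, along the slab (barn y) | about -0.005 m | within ±0.02 m |
| Eye to peg | about 2 mm | below 13 mm |
| Bale from middle of bed | about 2 mm across; within 1 mm along (against the racks) | 13 mm across, 20 mm along |
| Cow, along (barn x) | -0.027 m | -0.06 to 0 m |
| Cow, across the gap (barn y) | 0.112 m | 0.084 to 0.149 m |

- **Disagreements:** the views differed by 2–4 mm, for example on the slab's middle and on the cow's and trailer's centres. All of that is inside the limits.
- **Arm tracking:** it slipped by up to about 8 mm on turning moves; I re-measured and corrected before each grasp and placing.

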